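Put the wiped desk back in order

ROBOT

A 6-joint arm with a two-finger parallel gripper is mounted at the origin on the work surface. World frame = base frame: x ahead of the robot, y to its left, z up, the work surface at z = 0. Lengths are in m, angles in rad, forces in N, time in s.
With the tool pointing down it reaches from about 0.35 to 0.975 m from the base axis. Payload 17.4 kg.
Tool frame: the origin (TCP) lies on the centre line of the jaws, within the pads' length; the fingertips stand 14 mm ahead of it and the grasp point (between the pads) lies 5 mm behind it; z points along the fingers, y is the direction in which the jaws open and shut (so a half turn about z gives the same grasp; the last joint's range is limited). The gripper opens to 85 mm and grips with 20 to 120 N. Pads are 22 mm wide; open, the fingers measure 114 mm over their backs; the gripper's body (76 mm by 85 mm) begins 54 mm behind the grasp point. The pads swing forward as they close: fully open they stand 13 mm farther back than shut.
Start: joints at [1.236, 0.116, 1.442, -0, 1.584, -0.038], TCP at [0.197, 0.645, 0.22] pointing down, gripper open.
Joint ranges: [-2.83, 2.83], [-0.83, 2.19], [0.07, 2.5], [-1.14, 4.28], [0.01, 3], [-2.97, 2.97]. Speed limits (rad/s): [1.89, 1.89, 2.22, 3.14, 3.14, 3.14].

INTERFACE

Orientations are given as a rotation vector (axis times angle).
In Python, from bench import bot gives the robot as it stands.
- The arm moves only by the tool drive_tool, never from a script. Its argument "plan" is a list that holds one entry, the list of rows, each a list of 7 numbers: the shift along the tool's x, y, z in units of 50 mm (1.0 is 50 mm), then the turn, a rotation vector about the tool's x, y, z in units of 8 degrees (1.0 is 8 degrees), then the closure, from 0 (fully open) to 1 (shut). A call has exactly 10 rows; each row is the pose to reach, as a shift and turn from the pose commanded when the call began, along the tool's axes at that moment; what a row does not reach only later rows make up. A row lasts 1/10 s, in which the tool goes at most 50 mm and 8.59 degrees, less where a joint would pass 70% of its speed; a pose out of reach is approached as far as the arm can. A call with a gripper value outside its range is refused whole. The fingers move at their own pace and stop on an object; "grip_force" is the grip in N (left out, the last holds). Time passes only in rows, so rows that repeat a pose let the fingers close, or fill a call up. It gives the time, the measured TCP pose, the force and the opening at its end, in the units of the state.
- bot.get_state(): the state, without advancing time (a new reading comes with each control period).
- bot.snapshot(name): name is "side" or "top" or "wrist"; returns the picture (384x512x3 uint8, red, green, blue); there is no depth.
- bot.camera_info(name): a dict with "vfov" (degrees; the focal length in pixels is half the picture's height over the tangent of half this angle, whatever the lens; pixels are square), "cx", "cy" (the principal point, pixels), "pose" (4x4, takes a point from camera to world coordinates). Camera axes: x right, y up, looking along -z (the intrinsics and any distortion apply to the point x, -y, -z); pixel columns grow to the right and rows downward; lengths in m; the calibration is good to about 2 mm. A picture is of the moment at which its call begins: read the wrist's pose just before it. camera_info takes no time and is no camera call; for the wrist camera it gives the pose at the moment of the call.
- bot.job_done(): hands the job in, once; it reports no verdict.
The state is a dict: "t": time; "joint_positions": joint angles; "joint_velocities": joint speeds; "effort": joint torques, N m; "tcp_pos": TCP position; "eef_rot": TCP orientation; "contact_force": force on the tool from outside, world axes, zero at the start; "wrist_torque": the same for the moment, N m; "finger_gap": finger opening in m.
Only numpy, scipy, OpenCV 4.12 (cv2) and the standard library are available. Lean on these libraries where they do the work, as an engineer would, in place of code of your own. Each camera call takes 0.05 s, during which the arm holds its last target. There are 200 camera calls.

TASK

The desk has just been wiped, so put everything back: rebuild the caddy with the wide tier on its turning base and the small tier on top of that, both pushed fully home, and lay the eraser flat in the middle of the dish. Stand the pencil cup and the sharpener upright beside the dish on the side towards the caddy, with the sharpener between the dish and the cup, so that dish, sharpener and cup make one straight row parallel to the desk's long edge with gaps of about 3 cm between neighbours. Leave the mug, the stapler and the sticky notes where they are.

Things in the scene. Friction and masses are not known exactly. Their poses are not given: they have to be found in the camera images.
- wide_tier_mid (a point): Wide tier, loose: light grey plastic round tray 124 mm across, rim 20 mm high, 3 dividers; hold it by its central column, 36 mm across, bare from 25 to 82 mm above the underside. There it has a flat shoulder with a tapered spigot, 16 mm across, 22 mm tall (104 mm in all). Socket in the underside, on the axis: 21 mm across, 26 mm deep. Point: on the axis, half-way up, 52 mm above the underside. z is up.
- small_tier_mid (a point): Small tier, loose: light grey plastic round tray 94 mm across, rim 20 mm high, 3 dividers; hold it by its central stem, 28 mm across from 32 to 66 mm above the underside, rounded top at 70 mm, no spigot. Socket in the underside, on the axis: 21 mm across, 26 mm deep. Point: on the axis, half-way up, 35 mm above the underside. z is up.
- cup_mid (a point): The pencil cup, loose: matte black plastic, round, open at the top, empty, 64 mm across (62 at the foot) and 95 mm tall. Point: on the axis, half-way up (47.5 mm above its underside). z is up.
- sharpener_mid (a point): The chrome pencil sharpener, loose: an upright metal drum 34 mm across and 50 mm tall, with a ribbed band and the pencil hole in its top. Point: on the axis, half-way up (25 mm above its underside). z is up.
- eraser_mid (a point): The pink eraser, loose, lying flat, a white card sleeve round half of it: 48 mm long (its x), 22 mm wide (its y), 13 mm thick (its z, up). Point: its centre.
- dish: Small grey-green ceramic dish, round, 110 mm across the rim, 20 mm tall, on a non-slip foot: it stays put, at one side of the desk or the other. Flat inner floor 76 mm across, 5 mm above the desk. Origin: centre of its underside. Its axes are the room's: y runs along the desk's long edge.
- caddy_shoulder (a point): Caddy base at the other side, stays put on a non-slip foot: light grey tray 160 mm across that turns freely, rim 41 mm above the desk; central column 36 mm across with a flat shoulder 85 mm above the desk and on it a tapered spigot, 16 mm across, 22 mm tall. A tier's socket drops over the spigot below until its underside rests on the shoulder. Point: on the axis, at shoulder height; z up.
- mug: Bystander: blue ceramic mug, 80 mm across, 92 mm tall, with a handle. Origin: centre of its underside.
- stapler: Bystander: stapler, 125 mm long (x), 36 mm wide, about 55 mm tall. Origin: centre of its underside.
- notes: Bystander: pale yellow block of sticky notes, 76 by 76 mm, 34 mm tall. Origin: centre of its underside.

How it is judged:
At the end, for the whole second after the job is handed in: Tiers seated upright on caddy (axes within 6 and 7 mm, 4 to 5 mm in height); eraser flat in dish within 20 mm of centre; towards the caddy, sharpener 102 mm from dish centre, cup 79 mm from sharpener, within 15 mm, upright, within 15 mm of the line along y; all at rest (horizontal distance between wide_tier_mid and caddy_shoulder below 0.006 m and z of wide_tier_mid in the frame of caddy_shoulder between 0.048 and 0.056 m and angle between each of wide_tier_mid, small_tier_mid, sharpener_mid, cup_mid's own z axis and vertical below 0.1 rad and horizontal distance between small_tier_mid and wide_tier_mid below 0.007 m and z of small_tier_mid in the frame of caddy_shoulder between 0.112 and 0.122 m and horizontal distance between eraser_mid and dish below 0.02 m and z of eraser_mid in the frame of dish between 0.0085 and 0.0145 m and angle between eraser_mid's own z axis and vertical below 0.12 rad and horizontal distance between sharpener_mid and dish between 0.087 and 0.117 m and x of sharpener_mid in the frame of dish between -0.015 and 0.015 m and height (world z) of sharpener_mid between 0.021 and 0.029 m and horizontal distance between cup_mid and sharpener_mid between 0.064 and 0.094 m and x of cup_mid in the frame of dish between -0.015 and 0.015 m and horizontal distance between cup_mid and dish above 0.14 m and height (world z) of cup_mid between 0.0435 and 0.0515 m and (y of each of caddy_shoulder, sharpener_mid, cup_mid in the frame of dish below 0 m or y of each of caddy_shoulder, sharpener_mid, cup_mid in the frame of dish above 0 m) and linear speed of each of wide_tier, small_tier, cup, sharpener, eraser below 0.02 m/s); the robot touches nothing.
It fails at once if The mug is shifted by more than 20 mm (distance of mug from where it was at the start of the episode above 0.02 m).
It fails at once if The stapler is shifted by more than 20 mm (distance of stapler from where it was at the start of the episode above 0.02 m).
It fails at once if The block of sticky notes is shifted by more than 20 mm (distance of notes from where it was at the start of the episode above 0.02 m).
It also fails if it takes over 144 s, if anything falls off the work surface, if the arm or the gripper's body presses on something with over 40 N, if the wrist force passes 120 N, or if a joint passes its speed limit or range.

## Working session

There is one attempt and no reset: what is moved stays moved. The work goes in short steps, Python scripts to look and compute and a tool call to move; the robot and the scene stay as the last step left them, time stands still between calls to the robot, and variables do not carry over. Pictures are saved under pics/ and viewed, about 12 in all and at most 16, crops included, and the job is handed in when it is done.

Besides the shell and the picture viewer there is one more tool, called after "Emit:" as a command line: name --argument value ..., lists and objects as JSON in quotes. drive_tool: Moves the arm, as the interface text tells. Its arguments: {"type":"object","properties":{"plan":{"type":"array"},"grip_force":{"type":"number"}},"required":["plan"]}

```bash
ls; mkdir -p pics; python3 - <<'E'
from bench import bot
import cv2,numpy as np
np.set_printoptions(precision=4,suppress=True)
print(bot.get_state())
for n in ("top","side","wrist"):
    i=bot.camera_info(n); print(n,i)
    cv2.imwrite(f"pics/{n}0.png",bot.snapshot(n)[:,:,::-1])
E
```

```text
pics
{'t': 0.0, 'joint_positions': array([ 1.2362,  0.1165,  1.4423, -0.    ,  1.584 , -0.0378]), 'joint_velocities': array([ 0.0013,  0.0004,  0.0011,  0.0002, -0.0004,  0.0014]), 'effort': array([ -0.0003, -73.1964, -63.2505,  -0.    ,   0.0061,  -0.0001]), 'tcp_pos': array([0.1974, 0.6453, 0.219 ]), 'eef_rot': array([-0.4644, -3.1069,  0.0018]), 'contact_force': array([0.5683, 0.47  , 0.3259]), 'wrist_torque': array([-0.0497,  0.0202,  0.04  ]), 'finger_gap': 0.08566002776193087}
top {'vfov': 48.7029233070497, 'cx': 255.45202646537157, 'cy': 188.04450317946694, 'pose': array([[-0.0279,  0.9973, -0.0684,  0.3982],
       [-0.9995, -0.0269,  0.015 ,  0.0115],
       [ 0.0131,  0.0687,  0.9975,  1.5388],
       [ 0.    ,  0.    ,  0.    ,  1.    ]])}
side {'vfov': 57.61250620984828, 'cx': 257.53955268838376, 'cy': 192.85126012162905, 'pose': array([[ 0.824 ,  0.3126, -0.4726, -0.0252],
       [-0.5665,  0.4379, -0.6981, -0.7946],
       [-0.0112,  0.8429,  0.5379,  0.7097],
       [ 0.    ,  0.    ,  0.    ,  1.    ]])}
wrist {'vfov': 60.3452816697458, 'cx': 261.24932475366097, 'cy': 193.91142777817527, 'pose': array([[ 0.2925, -0.9112, -0.2903,  0.1222],
       [ 0.9563,  0.2782,  0.0902,  0.6681],
       [-0.0015, -0.304 ,  0.9527,  0.3735],
       [ 0.    ,  0.    ,  0.    ,  1.    ]])}
```

View pics/top0.png

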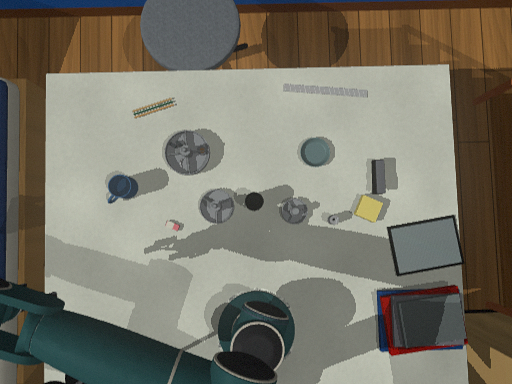

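View pics/side0.png

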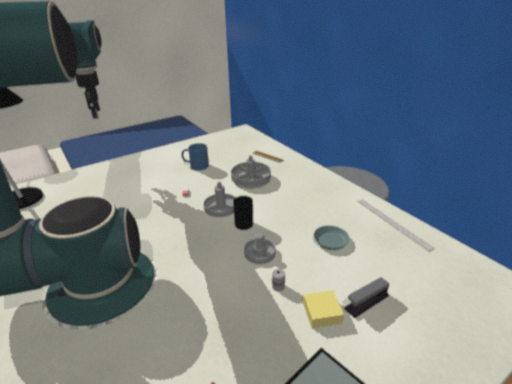

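Top view shows caddy base at (188,152), wide tier (217,206), cup (254,201), small tier (294,210), sharpener (333,219), eraser (174,226) and dish (316,151). The side view is consistent with this.

```bash
cat > h.py <<'E'
from bench import bot
import cv2,numpy as np
from scipy.spatial.transform import Rotation as R
np.set_printoptions(precision=4,suppress=True)
def ray(n,uv,z,info=None):
    i=info or bot.camera_info(n); f=192/np.tan(np.radians(i["vfov"]/2)); P=i["pose"]
    d=P[:3,:3]@np.array([(uv[0]-i["cx"])/f,-(uv[1]-i["cy"])/f,-1]); o=P[:3,3]
    return o+d*(z-o[2])/d[2]
def proj(n,p,info=None):
    i=info or bot.camera_info(n); f=192/np.tan(np.radians(i["vfov"]/2)); P=i["pose"]
    c=P[:3,:3].T@(np.array(p)-P[:3,3]); return np.array([i["cx"]-f*c[0]/c[2],i["cy"]+f*c[1]/c[2]])
def tgt(p,yaw,cur=None):
    "units of shift and turn to bring the tool to p, pointing down, jaws' y at angle yaw from world y"
    s=cur or bot.get_state(); Rc=R.from_rotvec(s["eef_rot"]); Rt=R.from_euler("z",yaw,degrees=True)*R.from_rotvec([0,np.pi,0])
    return Rc.inv().apply(np.array(p)-s["tcp_pos"])/.05, np.degrees((Rc.inv()*Rt).as_rotvec())/8
def snap(name):
    i=bot.camera_info("wrist"); im=bot.snapshot("wrist"); cv2.imwrite(f"pics/{name}.png",im[:,:,::-1]); np.save(f"pics/{name}.npy",i,allow_pickle=True); return i,im
E
python3 - <<'E'
from h import *
for k,uv,z in [("base",(188,152),.107),("wide",(217,206),.104),("cup",(254,201),.095),("small",(294,210),.07),("sharp",(333,219),.05),("eraser",(174,226),.013),("dish",(316,151),.02),("mug",(122,186),.09),("notes",(369,208),.034)]:
    print(k,ray("top",uv,z))
for k,uv,z in [("cup",(243,200),.095),("sharp",(279,272),.05),("dish",(331,236),.02),("small",(262,240),.07),("eraser",(186,192),.013),("wide",(219,186),.104),("base",(251,160),.107)]: print(k,ray("side",uv,z))
print(tgt((.27,.12,.28),0))
E
```

```text
base [0.6252 0.2156 0.107 ]
wide [0.4393 0.1215 0.104 ]
cup [ 0.4531 -0.004   0.095 ]
small [ 0.4191 -0.1419  0.07  ]
sharp [ 0.3841 -0.2799  0.05  ]
eraser [0.3747 0.2835 0.013 ]
dish [ 0.6307 -0.234   0.02  ]
mug [0.5168 0.4446 0.09  ]
notes [ 0.4193 -0.4129  0.034 ]
cup [ 0.4534 -0.0048  0.095 ]
sharp [ 0.3838 -0.2847  0.05  ]
dish [ 0.6248 -0.2329  0.02  ]
small [ 0.4075 -0.1747  0.07  ]
eraser [0.3725 0.2699 0.013 ]
wide [0.4264 0.1012 0.104 ]
base [0.6146 0.1914 0.107 ]
(array([-4.4621, -9.6233, -1.2089]), array([-0.0066, -0.0013, -2.1258]))
```

View pics/wrist0.png

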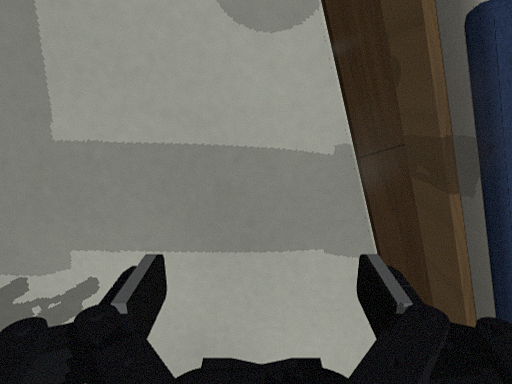

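The wrist view shows the jaws at the bottom of the picture, and the image's up direction is tool -x. Next I'll move to a survey pose.

Emit:
drive_tool --plan '[[[-8,-11,-2,0,0,-2.1,0],[-8,-11,-2,0,0,-2.1,0],[-8,-11,-2,0,0,-2.1,0],[-8,-11,-2,0,0,-2.1,0],[-8,-11,-2,0,0,-2.1,0],[-8,-11,-2,0,0,-2.1,0],[-8,-11,-2,0,0,-2.1,0],[-8,-11,-2,0,0,-2.1,0],[-8,-11,-2,0,0,-2.1,0],[-8,-11,-2,0,0,-2.1,0]]]' --grip_force 40

```text
t: 1.15
tcp_pos: [0.3585, 0.1759, 0.2928]
eef_rot: [0.005, 3.141, 0.0]
contact_force: [1.3, 0.4, -0.0]
finger_gap: 0.0855
```

```bash
python3 - <<'E'
from h import *
s=bot.get_state(); print(s["t"],s["tcp_pos"],s["eef_rot"],tgt((.42,0,.32),0))
E
```

```text
1.15 [0.3585 0.1759 0.2928] [0.0047 3.141  0.0003] (array([-1.2402, -3.5151, -0.5442]), array([ 0.0015,  0.0042, -0.0216]))
```

Emit:
drive_tool --plan '[[[-1.24,-3.5,-0.54,0,0,0,0],[-1.24,-3.5,-0.54,0,0,0,0],[-1.24,-3.5,-0.54,0,0,0,0],[-1.24,-3.5,-0.54,0,0,0,0],[-1.24,-3.5,-0.54,0,0,0,0],[-1.24,-3.5,-0.54,0,0,0,0],[-1.24,-3.5,-0.54,0,0,0,0],[-1.24,-3.5,-0.54,0,0,0,0],[-1.24,-3.5,-0.54,0,0,0,0],[-1.24,-3.5,-0.54,0,0,0,0]]]'

```text
t: 2.15
tcp_pos: [0.4199, 0.0032, 0.3195]
eef_rot: [0.004, 3.141, -0.0]
contact_force: [0.7, 0.1, 0.1]
finger_gap: 0.0856
```

```bash
python3 - <<'E'
from h import *
snap("w1"); s=bot.get_state(); print(s["t"],s["tcp_pos"],s["eef_rot"])
E
```

```text
2.2 [0.4199 0.0031 0.3195] [ 0.004   3.1415 -0.    ]
```

View pics/w1.png

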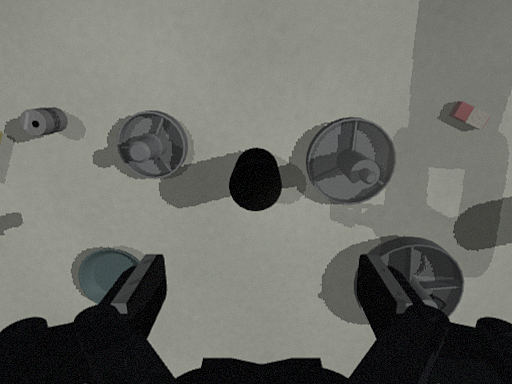

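w1 shows wide tier rim centre ≈(351,160), small tier (153,144), cup (256,180), sharpener top (36,124), eraser (471,115), dish (110,277), and the base partly hidden at (415,280).

```bash
python3 - <<'E'
from h import *
i=np.load("pics/w1.npy",allow_pickle=True).item()
for k,uv,z in [("wide rim",(351,160),.02),("wide spig",(371,175),.104),("small rim",(153,144),.02),("small stem",(144,152),.07),("cup",(256,180),.06),("sharp",(36,124),.05),("eraser",(471,115),.0065),("dish",(110,277),.02)]: print(k,ray("wrist",uv,z,i))
p=(.44,.12,.06)
print(tgt((.436,.118,.16),0),tgt((.36,.118,.25),0))
E
```

```text
wide rim [0.4367 0.1281 0.02  ]
wide spig [0.4367 0.1295 0.104 ]
small rim [ 0.4137 -0.1462  0.02  ]
small stem [ 0.4156 -0.1418  0.07  ]
cup [ 0.4544 -0.004   0.06  ]
sharp [ 0.3833 -0.2815  0.05  ]
eraser [0.3768 0.2923 0.0065]
dish [ 0.6225 -0.235   0.02  ]
(array([-0.3151,  2.2992,  3.1899]), array([-0.0002,  0.0009, -0.0183])) (array([1.2046, 2.2952, 1.3897]), array([-0.0002,  0.0009, -0.0183]))
```

Emit:
drive_tool --plan '[[[-0.34,2.48,0,0,0,0,0],[-0.34,2.48,1,0,0,0,0],[-0.34,2.48,3.4,0,0,0,0],[-0.34,2.48,3.4,0,0,0,0],[-0.34,2.48,3.4,0,0,0,0],[-0.34,2.48,3.4,0,0,0,0],[-0.34,2.48,3.4,0,0,0,0],[-0.34,2.48,3.4,0,0,0,0],[-0.34,2.48,3.4,0,0,0,0],[-0.34,2.48,3.4,0,0,0,0]]]'

```text
t: 3.2
tcp_pos: [0.4381, 0.1264, 0.1511]
eef_rot: [0.006, 3.139, 0.001]
contact_force: [-0.0, -0.7, 1.1]
finger_gap: 0.0854
```

```bash
python3 - <<'E'
from h import *
i,_=snap("w2"); s=bot.get_state(); print(s["t"],s["tcp_pos"]); print(proj("wrist",(s["tcp_pos"][0],s["tcp_pos"][1],.104),i))
E
```

```text
3.25 [0.4379 0.1264 0.1507]
[261.6288 214.2957]
```

View pics/w2.png

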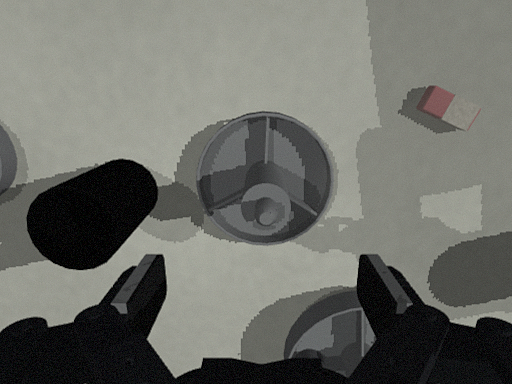

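w2 shows the spigot top at (266,213), against the projected TCP at (261.6,214.3), so the column is at about (0.437, 0.129). I'll measure the base the same way before grasping.

Emit:
drive_tool --plan '[[[-1,0.5,-0.6,0,0,0,0],[-2,1,-0.6,0,0,0,0],[-3,1.5,-0.6,0,0,0,0],[-3.68,1.87,-0.6,0,0,0,0],[-3.68,1.87,-0.6,0,0,0,0],[-3.68,1.87,-0.6,0,0,0,0],[-3.68,1.87,-0.6,0,0,0,0],[-3.68,1.87,-0.6,0,0,0,0],[-3.68,1.87,-0.6,0,0,0,0],[-3.68,1.87,-0.6,0,0,0,0]]]'

```text
t: 4.25
tcp_pos: [0.6213, 0.219, 0.1802]
eef_rot: [0.006, 3.141, 0.0]
contact_force: [-1.0, -0.2, 0.2]
finger_gap: 0.0854
```

```bash
python3 - <<'E'
from h import *
i,im=snap("w3"); s=bot.get_state(); print(s["t"],s["tcp_pos"]); u=proj("wrist",(s["tcp_pos"][0],s["tcp_pos"][1],.107),i);print(u)
cv2.imwrite("pics/w3c.png",cv2.resize(im[100:340,150:390,::-1],None,fx=2.4,fy=2.4,interpolation=cv2.INTER_CUBIC))
E
```

```text
4.3 [0.6214 0.2192 0.1801]
[261.715  201.7519]
```

View pics/w3c.png

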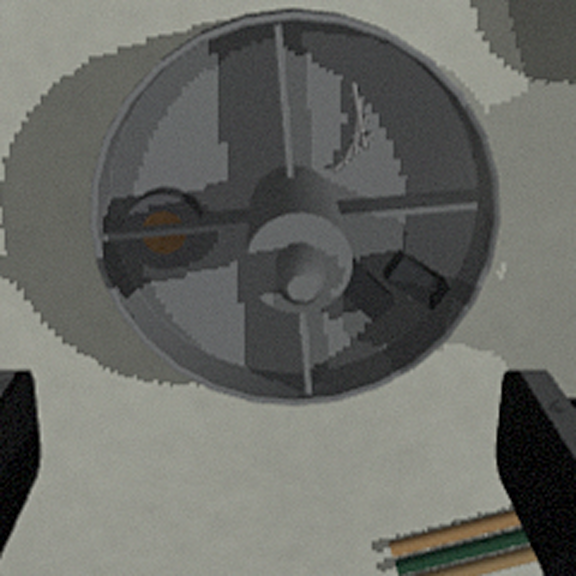

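The crop shows the base's spigot top at full-image (276.3,220) and the shoulder ellipse centre at (275,209.2).

```bash
python3 - <<'E'
from h import *
i=np.load("pics/w3.npy",allow_pickle=True).item(); j=np.load("pics/w2.npy",allow_pickle=True).item()
print(ray("w",(276.3,220),.107,i),ray("w",(275,209.2),.085,i))
w=ray("w",(266,213),.104,j);print(w, ray("w",(266,207),.082,j))
print(tgt((w[0],w[1],.055),0), tgt((w[0],w[1],.15),0))
E
```

```text
[0.6358 0.2299 0.107 ] [0.6355 0.2298 0.085 ]
[0.437  0.1292 0.104 ] [0.4409 0.1295 0.082 ]
(array([ 3.6841, -1.8127,  2.4979]), array([ 0.0016,  0.0057, -0.0265])) (array([ 3.6826, -1.8123,  0.5979]), array([ 0.0016,  0.0057, -0.0265]))
```

Emit:
drive_tool --plan '[[[1,-0.5,0,0,0,0,0],[2,-1,0,0,0,0,0],[3,-1.5,0.2,0,0,0,0],[3.68,-1.81,0.6,0,0,0,0],[3.68,-1.81,0.6,0,0,0,0],[3.68,-1.81,0.6,0,0,0,0],[3.68,-1.81,1.2,0,0,0,0],[3.68,-1.81,1.8,0,0,0,0],[3.68,-1.81,2.3,0,0,0,0],[3.68,-1.81,2.5,0,0,0,0]]]'

```text
t: 5.3
tcp_pos: [0.4377, 0.1298, 0.0528]
eef_rot: [-0.005, -3.139, 0.001]
contact_force: [-0.8, 0.1, 0.3]
finger_gap: 0.0854
```

Emit:
drive_tool --plan '[[[0,0,0,0,0,0,0],[0,0,0,0,0,0,0.3],[0,0,0,0,0,0,0.5],[0,0,0,0,0,0,1],[0,0,0,0,0,0,1],[0,0,0,0,0,0,1],[0,0,0,0,0,0,1],[0,0,0,0,0,0,1],[0,0,0,0,0,0,1],[0,0,0,0,0,0,1]]]' --grip_force 40

```text
t: 6.3
tcp_pos: [0.438, 0.1297, 0.0556]
eef_rot: [0.006, 3.14, 0.001]
contact_force: [-1.8, -0.5, 6.7]
finger_gap: 0.0345
```

```bash
python3 - <<'E'
from h import *
i,im=snap("w4"); s=bot.get_state(); print(s["t"],s["tcp_pos"],s["finger_gap"],s["contact_force"]); u=proj("wrist",(s["tcp_pos"][0],s["tcp_pos"][1],.104),i);print(u)
cv2.imwrite("pics/w4c.png",cv2.resize(im[144:384,120:420,::-1],None,fx=2,fy=2,interpolation=cv2.INTER_CUBIC))
E
```

```text
6.35 [0.438  0.1297 0.0556] 0.03419967120652983 [-2.0163 -0.0902  6.9328]
[261.7272 306.8091]
```

View pics/w4c.png

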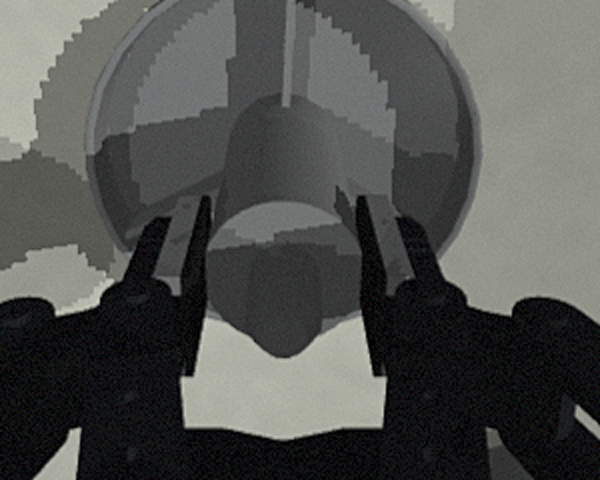

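Gripped, with the spigot centred in the jaws at x≈262.5. The shoulder's near edge is at (262,244). I'll check the x offset of the held tier from that.

```bash
python3 - <<'E'
from h import *
i=np.load("pics/w4.npy",allow_pickle=True).item()
print(ray("w",(262,244.5),.082,i)+[.018,0,0], ray("w",(264,112),.02,i))
print(ray("w",(262.5,321),.104,i)-[.008,0,0])
print(tgt((.6365,.2305,.26),0))
E
```

```text
[0.4409 0.1298 0.082 ] [0.3719 0.1312 0.02  ]
[0.4364 0.1299 0.104 ]
(array([-3.9695,  2.0325, -4.0815]), array([ 0.0027,  0.0106, -0.0257]))
```

Emit:
drive_tool --plan '[[[0,0,-0.4,0,0,0,1],[0,0,-1.2,0,0,0,1],[0,0,-2,0,0,0,1],[0,0,-2.8,0,0,0,1],[-0.4,0.2,-3.6,0,0,0,1],[-1.2,0.6,-4.1,0,0,0,1],[-2,1,-4.1,0,0,0,1],[-2.8,1.4,-4.1,0,0,0,1],[-3.5,1.8,-4.1,0,0,0,1],[-3.95,2.01,-4.1,0,0,0,1]]]'

```text
t: 7.35
tcp_pos: [0.6371, 0.2306, 0.2585]
eef_rot: [-0.005, -3.141, 0.0]
contact_force: [-0.1, -0.3, -1.8]
finger_gap: 0.0345
```

Emit:
drive_tool --plan '[[[0,0,0,0,0,0,1],[0,0,0.4,0,0,0,1],[0,0,0.9,0,0,0,1],[0,0,1.4,0,0,0,1],[0,0,1.7,0,0,0,1],[0,0,1.7,0,0,0,1],[0,0,1.7,0,0,0,1],[0,0,1.7,0,0,0,1],[0,0,1.7,0,0,0,1],[0,0,1.7,0,0,0,1]]]'

```text
t: 8.35
tcp_pos: [0.6356, 0.2294, 0.1753]
eef_rot: [0.006, 3.141, 0.0]
contact_force: [0.4, 0.1, -1.9]
finger_gap: 0.0343
```

```bash
python3 - <<'E'
from h import *
i,im=snap("w5"); s=bot.get_state(); print(s["t"],s["tcp_pos"],s["eef_rot"],s["finger_gap"],s["contact_force"])
t=bot.snapshot("side"); cv2.imwrite("pics/s5.png",np.vstack([im[144:384,120:420,::-1],cv2.resize(t[120:220,185:310,::-1],(300,240))]))
print(tgt((.6357,.23,.155),0))
E
```

```text
8.4 [0.6355 0.2294 0.175 ] [0.0056 3.141  0.0003] 0.03404341577198961 [ 0.1322 -0.2121 -0.8248]
(array([-0.0054,  0.0124,  0.3968]), array([ 0.0008,  0.0031, -0.0255]))
```

View pics/s5.png

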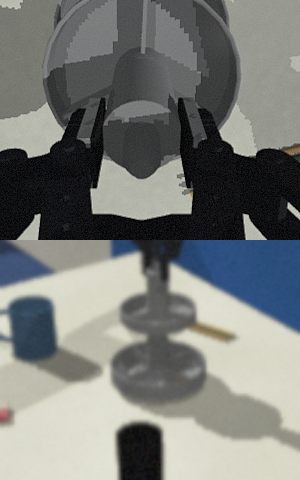

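Held tier appears level and centred over the base column in the side view. I'll lower it carefully.

Emit:
drive_tool --plan '[[[0,0,0.05,0,0,0,1],[0,0,0.1,0,0,0,1],[0,0,0.15,0,0,0,1],[0,0,0.2,0,0,0,1],[0,0,0.25,0,0,0,1],[0,0,0.3,0,0,0,1],[0,0,0.35,0,0,0,1],[0,0,0.4,0,0,0,1],[0,0,0.45,0,0,0,1],[0,0,0.45,0,0,0,1]]]'

```text
t: 9.45
tcp_pos: [0.6352, 0.2293, 0.1514]
eef_rot: [-0.006, -3.141, 0.0]
contact_force: [0.3, 0.0, -1.9]
finger_gap: 0.0344
```

No contact 11 mm below the spigot top, so it's threaded. Continuing home.

Emit:
drive_tool --plan '[[[0,0,0.05,0,0,0,1],[0,0,0.1,0,0,0,1],[0,0,0.14,0,0,0,1],[0,0,0.17,0,0,0,1],[0,0,0.2,0,0,0,1],[0,0,0.22,0,0,0,1],[0,0,0.24,0,0,0,1],[0,0,0.26,0,0,0,1],[0,0,0.27,0,0,0,1],[0,0,0.27,0,0,0,1]]]'

```text
t: 10.45
tcp_pos: [0.636, 0.2294, 0.1406]
eef_rot: [0.006, 3.139, 0.001]
contact_force: [-2.4, -1.1, 11.8]
finger_gap: 0.0346
```

Seated: 12 N at the expected height of 0.1406. Release and go to the small tier.

Emit:
drive_tool --plan '[[[0,0,0,0,0,0,0.6],[0,0,0,0,0,0,0.3],[0,0,0,0,0,0,0],[0,0,0,0,0,0,0],[0,0,0,0,0,0,0],[0,0,-0.5,0,0,0,0],[0,0,-1.3,0,0,0,0],[0,0,-2,0,0,0,0],[0,0,-2.4,0,0,0,0],[0,0,-2.4,0,0,0,0]]]'

```text
t: 11.45
tcp_pos: [0.6361, 0.2296, 0.2622]
eef_rot: [0.005, 3.137, 0.002]
contact_force: [0.4, -0.0, 0.4]
finger_gap: 0.0857
```

Emit:
drive_tool --plan '[[[0.5,-0.85,0,0,0,0,0],[1,-1.7,0,0,0,0,0],[1.5,-2.55,0,0,0,0,0],[2,-3.4,0,0,0,0,0],[2.5,-4.2,0,0,0,0,0],[3,-5.1,0,0,0,0,0],[3.5,-5.9,0,0,0,0,0],[4,-6.8,0.5,0,0,0,0],[4.42,-7.44,1.5,0,0,0,0],[4.42,-7.44,2.5,0,0,0,0]]]'

```text
t: 12.45
tcp_pos: [0.4136, -0.1416, 0.1486]
eef_rot: [0.01, 3.139, -0.002]
contact_force: [1.0, -0.2, -0.3]
finger_gap: 0.0853
```

```bash
python3 - <<'E'
from h import *
s=bot.get_state();print(s["tcp_pos"],tgt((.415,-.143,.135),0))
i,im=snap("w6"); t=bot.snapshot("side"); 
print([proj("w",(.415,-.143,z),i) for z in(.07,.03)])
cv2.imwrite("pics/m6.png",np.hstack([im[100:340,120:420,::-1],cv2.resize(t[120:220,185:310,::-1],(300,240))]))
E
```

```text
[ 0.4136 -0.1416  0.1486] (array([-0.0284, -0.0283,  0.2724]), array([-0.0105,  0.0167, -0.0444]))
[array([259.8187, 200.9425]), array([260.11  , 185.7861])]
```

View pics/m6.png

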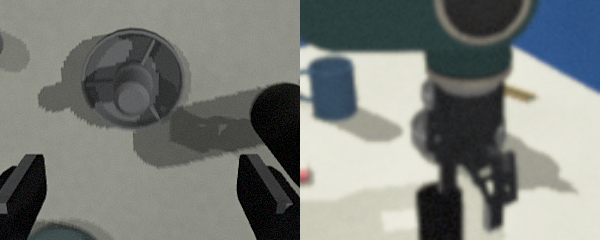

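Small stem top is at image (253,197) and rim centre at (253,178). The arm blocks the side view.

```bash
python3 - <<'E'
from h import *
i=np.load("pics/w6.npy",allow_pickle=True).item()
print(ray("w",(253,197),.069,i),ray("w",(253,178),.02,i)); print(tgt((.4125,-.148,.048),0))
E
```

```text
[ 0.4122 -0.1481  0.069 ] [ 0.4107 -0.1493  0.02  ]
(array([-0.0389, -0.1804,  1.8969]), array([ 0.0232, -0.0598, -0.0425]))
```

Emit:
drive_tool --plan '[[[0.06,-0.12,0,0,0,0,0],[0.06,-0.12,0.4,0,0,0,0],[0.06,-0.12,0.9,0,0,0,0],[0.06,-0.12,1.4,0,0,0,0],[0.06,-0.12,1.7,0,0,0,0],[0.06,-0.12,1.78,0,0,0,0],[0.06,-0.12,1.78,0,0,0,0],[0.06,-0.12,1.78,0,0,0,0],[0.06,-0.12,1.78,0,0,0,0.3],[0.06,-0.12,1.78,0,0,0,0.5]]]'

```text
t: 13.55
tcp_pos: [0.412, -0.1454, 0.0611]
eef_rot: [0.006, 3.141, -0.001]
contact_force: [-0.5, -0.3, 0.3]
finger_gap: 0.0592
```

Emit:
drive_tool --plan '[[[0,0,0,0,0,0,0.6],[0,0,0,0,0,0,1],[0,0,0,0,0,0,1],[0,0,0,0,0,0,1],[0,0,0,0,0,0,1],[0,0,0,0,0,0,1],[0,0,0,0,0,0,1],[0,0,0,0,0,0,1],[0,0,0,0,0,0,1],[0,0,0,0,0,0,1]]]'

```text
t: 14.55
tcp_pos: [0.4116, -0.1453, 0.0603]
eef_rot: [-0.006, -3.142, 0.0]
contact_force: [0.3, -0.3, -0.1]
finger_gap: 0.0001
```

```bash
python3 - <<'E'
from h import *
i,im=snap("w7"); s=bot.get_state();print(s["tcp_pos"],s["finger_gap"],s["contact_force"],proj("w",[*s["tcp_pos"][:2],.02],i),proj("w",[*s["tcp_pos"][:2],.07],i))
print([tgt((.6357,.2297,z),0) for z in (.35,.237)])
cv2.imwrite("pics/w7c.png",cv2.resize(im[144:384,120:420,::-1],None,fx=2,fy=2,interpolation=cv2.INTER_CUBIC))
E
```

```text
[ 0.4116 -0.1453  0.0603] 6.982345898905205e-05 [-1.5736 -0.9436  0.2768] [261.5924 218.6231] [261.6209 256.9126]
[(array([-4.4536,  7.5163, -5.7954]), array([-0.    , -0.0005, -0.0262])), (array([-4.4538,  7.5163, -3.5354]), array([-0.    , -0.0005, -0.0262]))]
```

View pics/w7c.png

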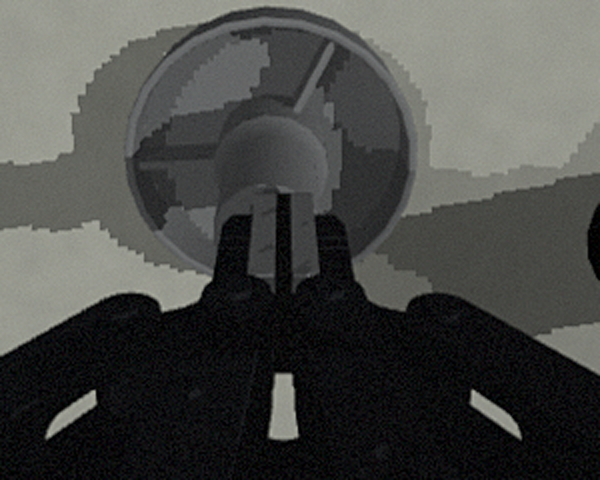

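w7c shows the jaws closed in front of the stem: the TCP was 12 mm too high because the command had been clipped, so they missed. Dome centre ≈(255.5,222) and rim extents ≈ rows 149–281.

```bash
python3 - <<'E'
from h import *
i=np.load("pics/w7.npy",allow_pickle=True).item()
for uv,z in [((255.5,222),.06),((255.5,222),.07),((255,149),.02),((255,281),.02),((184,216),.02),((328.5,216),.02)]: print(ray("w",uv,z,i))
E
```

```text
[ 0.3973 -0.1483  0.06  ]
[ 0.3932 -0.1481  0.07  ]
[ 0.3672 -0.1491  0.02  ]
[ 0.4569 -0.1499  0.02  ]
[ 0.4097 -0.1944  0.02  ]
[ 0.41  -0.103  0.02 ]
```

The tier appears tipped towards -x by the jaws. I'll raise with the jaws open and look again.

Emit:
drive_tool --plan '[[[0,0,0,0,0,0,0.8],[0,0,-0.3,0,0,0,0.4],[0,0,-0.8,0,0,0,0],[0,0,-1.3,0,0,0,0],[0,0,-1.8,0,0,0,0],[0,0,-1.8,0,0,0,0],[0,0,-1.8,0,0,0,0],[0,0,-1.8,0,0,0,0],[0,0,-1.8,0,0,0,0],[0,0,-1.8,0,0,0,0]]]'

```text
t: 15.6
tcp_pos: [0.4114, -0.1452, 0.1497]
eef_rot: [-0.006, -3.141, -0.001]
contact_force: [-0.3, 0.8, -0.5]
finger_gap: 0.0853
```

```bash
python3 - <<'E'
from h import *
i,im=snap("w8"); s=bot.get_state();print(s["t"],s["tcp_pos"],s["finger_gap"],s["contact_force"])
t=bot.snapshot("side")
cv2.imwrite("pics/w8c.png",np.hstack([cv2.resize(im[100:300,170:370,::-1],None,fx=2,fy=2,interpolation=cv2.INTER_CUBIC),cv2.resize(t[120:280,185:345,::-1],(400,400))]))
E
```

```text
15.65 [ 0.4114 -0.1452  0.1498] 0.08520746006966186 [ 0.7341 -0.2103  0.0828]
```

View pics/w8c.png

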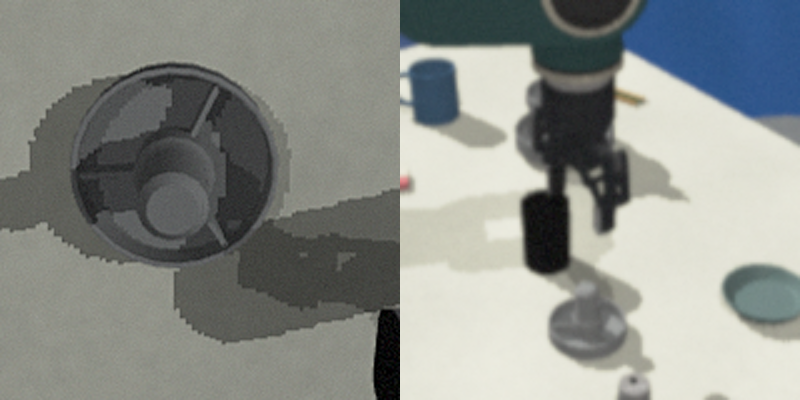

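Tier is upright again, with stem top at (256.5,201.5) and rim centre (256.5,182.5).

```bash
python3 - <<'E'
from h import *
i=np.load("pics/w8.npy",allow_pickle=True).item()
a=ray("w",(256.5,201.5),.069,i); print(a,ray("w",(256.5,182.5),.02,i)); print(tgt((a[0],a[1],.046),0))
E
```

```text
[ 0.4137 -0.149   0.069 ] [ 0.4126 -0.1497  0.02  ]
(array([-0.0457, -0.0756,  2.0785]), array([ 0.0018, -0.0041, -0.0257]))
```

Emit:
drive_tool --plan '[[[-0.04,-0.075,0,0,0,0,0],[-0.04,-0.075,0.4,0,0,0,0],[-0.04,-0.075,0.9,0,0,0,0],[-0.04,-0.075,1.4,0,0,0,0],[-0.04,-0.075,1.8,0,0,0,0],[-0.04,-0.075,2.06,0,0,0,0],[-0.04,-0.075,2.06,0,0,0,0],[-0.04,-0.075,2.06,0,0,0,0],[-0.04,-0.075,2.06,0,0,0,0],[-0.04,-0.075,2.06,0,0,0,0.3]]]'

```text
t: 16.7
tcp_pos: [0.4141, -0.1493, 0.0483]
eef_rot: [0.006, 3.14, -0.001]
contact_force: [0.0, -0.3, -0.4]
finger_gap: 0.073
```

Emit:
drive_tool --plan '[[[0,0,0,0,0,0,0.4],[0,0,0,0,0,0,0.6],[0,0,0,0,0,0,1],[0,0,0,0,0,0,1],[0,0,0,0,0,0,1],[0,0,0,0,0,0,1],[0,0,0,0,0,0,1],[0,0,0,0,0,0,1],[0,0,0,0,0,0,1],[0,0,0,0,0,0,1]]]'

```text
t: 17.7
tcp_pos: [0.4137, -0.1491, 0.0476]
eef_rot: [0.006, 3.141, -0.0]
contact_force: [-2.7, 0.8, 5.2]
finger_gap: 0.0254
```

```bash
python3 - <<'E'
from h import *
i,im=snap("w9"); s=bot.get_state();print(s["t"],s["tcp_pos"],s["finger_gap"],s["contact_force"],proj("w",[*s["tcp_pos"][:2],.02],i),proj("w",[*s["tcp_pos"][:2],.07],i))
print([tgt((.6357,.2297,z),0) for z in (.3,.237)])
cv2.imwrite("pics/w9c.png",cv2.resize(im[144:384,120:420,::-1],None,fx=2,fy=2,interpolation=cv2.INTER_CUBIC))
E
```

```text
17.75 [ 0.4137 -0.1491  0.0477] 0.025951048522901525 [-3.3291 -0.9078  5.9314] [261.6236 226.5956] [261.6405 270.5165]
[(array([-4.4136,  7.5911, -5.0479]), array([-0.0019,  0.0015, -0.0254])), (array([-4.4133,  7.5914, -3.7879]), array([-0.0019,  0.0015, -0.0254]))]
```

Gripped, with a gap of 26 mm against 34 mm for the 36 mm column, so it's on the stem. Lift and carry.

Emit:
drive_tool --plan '[[[0,0,-0.4,0,0,0,1],[0,0,-1.2,0,0,0,1],[0,0,-2,0,0,0,1],[0,0,-2.8,0,0,0,1],[-0.3,0.5,-3.5,0,0,0,1],[-0.7,1.2,-4.1,0,0,0,1],[-1.1,1.9,-4.7,0,0,0,1],[-1.5,2.6,-5.05,0,0,0,1],[-1.9,3.3,-5.05,0,0,0,1],[-2.3,4,-5.05,0,0,0,1]]]'

```text
t: 18.75
tcp_pos: [0.5301, 0.0523, 0.3001]
eef_rot: [0.005, 3.141, 0.0]
contact_force: [1.1, -0.6, -1.3]
finger_gap: 0.0253
```

```bash
python3 - <<'E'
from h import *
print(bot.get_state()["tcp_pos"],tgt((.636,.2297,.3),0),tgt((.636,.2297,.25),0))
E
```

```text
[0.5301 0.0523 0.3001] (array([-2.1066,  3.5559,  0.004 ]), array([ 0.    ,  0.0057, -0.0241])) (array([-2.1058,  3.5559,  1.004 ]), array([ 0.    ,  0.0057, -0.0241]))
```

Emit:
drive_tool --plan '[[[-0.4,0.7,0,0,0,0,1],[-0.9,1.5,0,0,0,0,1],[-1.4,2.3,0,0,0,0,1],[-1.8,3,0,0,0,0,1],[-2.11,3.55,0,0,0,0,1],[-2.11,3.55,0,0,0,0,1],[-2.11,3.55,0.3,0,0,0,1],[-2.11,3.55,0.6,0,0,0,1],[-2.11,3.55,0.9,0,0,0,1],[-2.11,3.55,1,0,0,0,1]]]'

```text
t: 19.75
tcp_pos: [0.6347, 0.2267, 0.247]
eef_rot: [-0.007, -3.139, 0.001]
contact_force: [-0.5, 0.1, -1.2]
finger_gap: 0.0251
```

```bash
python3 - <<'E'
from h import *
i,im=snap("w10"); s=bot.get_state(); print(s["t"],s["tcp_pos"],s["finger_gap"],s["contact_force"],tgt((.636,.2297,.225),0))
t=bot.snapshot("side"); k=np.load("pics/w9.npy",allow_pickle=True).item()
cv2.imwrite("pics/s10.png",np.hstack([cv2.resize(im[144:384,120:420,::-1],(400,320)),cv2.resize(t[95:215,180:330,::-1],(400,320),interpolation=cv2.INTER_CUBIC)]))
E
```

```text
19.8 [0.6348 0.2269 0.2473] 0.025089214019457847 [ 0.3503 -0.0324 -1.691 ] (array([-0.025 ,  0.0569,  0.4449]), array([-0.0056, -0.0179, -0.0308]))
```

View pics/s10.png

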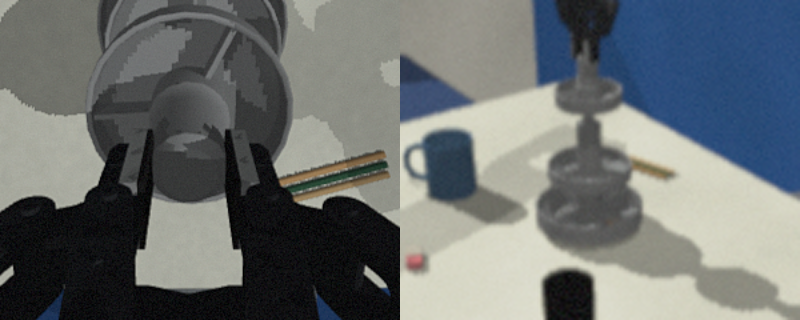

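The stack is well aligned in the side view (small tier centre, spigot and wide tier all at column ≈590). Correct by 2–3 mm and lower.

Emit:
drive_tool --plan '[[[-0.025,0.055,0,0,0,0,1],[-0.025,0.055,0,0,0,0,1],[-0.025,0.055,0.1,0,0,0,1],[-0.025,0.055,0.16,0,0,0,1],[-0.025,0.055,0.22,0,0,0,1],[-0.025,0.055,0.28,0,0,0,1],[-0.025,0.055,0.34,0,0,0,1],[-0.025,0.055,0.4,0,0,0,1],[-0.025,0.055,0.44,0,0,0,1],[-0.025,0.055,0.44,0,0,0,1]]]'

```text
t: 20.85
tcp_pos: [0.6366, 0.2304, 0.2274]
eef_rot: [-0.006, -3.141, 0.0]
contact_force: [-0.2, -0.2, -2.1]
finger_gap: 0.025
```

Emit:
drive_tool --plan '[[[0,0,0.06,0,0,0,1],[0,0,0.12,0,0,0,1],[0,0,0.17,0,0,0,1],[0,0,0.2,0,0,0,1],[0,0,0.22,0,0,0,1],[0,0,0.24,0,0,0,1],[0,0,0.26,0,0,0,1],[0,0,0.28,0,0,0,1],[0,0,0.29,0,0,0,1],[0,0,0.29,0,0,0,1]]]'

```text
t: 21.85
tcp_pos: [0.6371, 0.2305, 0.2146]
eef_rot: [0.006, 3.14, 0.001]
contact_force: [-0.6, -0.3, 7.2]
finger_gap: 0.0256
```

Seated: 7 N at 0.2146, expected 0.2147. Release, then go to a spot over dish, sharpener and cup with the tool turned 90°.

Emit:
drive_tool --plan '[[[0,0,0,0,0,0,0.6],[0,0,0,0,0,0,0.3],[0,0,0,0,0,0,0],[0,0,0,0,0,0,0],[0,0,0,0,0,0,0],[0,0,-0.3,0,0,0,0],[0,0,-0.9,0,0,0,0],[0,0,-1.6,0,0,0,0],[0.2,-0.8,-2,0,0,0,0],[0.5,-1.6,-2,0,0,0.5,0]]]'

```text
t: 22.85
tcp_pos: [0.6119, 0.1503, 0.3177]
eef_rot: [0.113, 3.135, 0.002]
contact_force: [-0.4, -0.6, 0.1]
finger_gap: 0.0855
```

Emit:
drive_tool --plan '[[[0.3,-0.8,0,0,0,1,0],[0.6,-1.6,0,0,0,2,0],[0.9,-2.4,0,0,0,3,0],[1.2,-3.2,0,0,0,4,0],[1.5,-4,0,0,0,5,0],[1.7,-4.6,0,0,0,6,0],[1.9,-5.2,0,0,0,7,0],[2.1,-5.7,0,0,0,8,0],[2.2,-6,0,0,0,9,0],[2.2,-6,0,0,0,10,0]]]'

```text
t: 23.85
tcp_pos: [0.479, -0.1422, 0.3148]
eef_rot: [2.114, 2.321, 0.0]
contact_force: [-0.3, -0.3, -0.0]
finger_gap: 0.0853
```

```bash
python3 - <<'E'
from h import *
s=bot.get_state(); print(s["t"],s["tcp_pos"],s["joint_positions"],tgt((.5,-.15,.3),-90))
E
```

```text
23.85 [ 0.479  -0.1422  0.3148] [-0.3395 -0.2776  1.6598 -0.0004  1.758  -0.4328] (array([-0.1936,  0.4038,  0.2964]), array([0.0089, 0.0063, 0.6678]))
```

Emit:
drive_tool --plan '[[[-0.2,0.4,0.3,0,0,0.67,0],[-0.2,0.4,0.3,0,0,0.67,0],[-0.2,0.4,0.3,0,0,0.67,0],[-0.2,0.4,0.3,0,0,0.67,0],[-0.2,0.4,0.3,0,0,0.67,0],[-0.2,0.4,0.3,0,0,0.67,0],[-0.2,0.4,0.3,0,0,0.67,0],[-0.2,0.4,0.3,0,0,0.67,0],[-0.2,0.4,0.3,0,0,0.67,0],[-0.2,0.4,0.3,0,0,0.67,0]]]'

```text
t: 24.85
tcp_pos: [0.5007, -0.1486, 0.2983]
eef_rot: [-2.213, -2.23, 0.0]
contact_force: [0.2, -0.4, -0.7]
finger_gap: 0.0853
```

```bash
python3 - <<'E'
from h import *
snap("w11"); s=bot.get_state(); print(s["t"],s["tcp_pos"])
E
```

```text
24.9 [ 0.5007 -0.1485  0.2983]
```

View pics/w11.png

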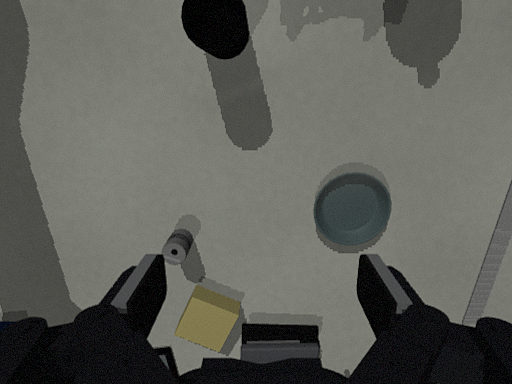

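w11 shows the dish rim centre at ≈(352.5,209), sharpener top ≈(174.5,253), notes ≈(210,320) and stapler ≈(280,340). The cup is at the top edge.

```bash
python3 - <<'E'
from h import *
i=np.load("pics/w11.npy",allow_pickle=True).item()
im=cv2.imread("pics/w11.png"); h=cv2.cvtColor(im,cv2.COLOR_BGR2HSV)
m=cv2.inRange(h,(80,60,30),(105,255,255)); c=max(cv2.findContours(m,0,1)[0],key=cv2.contourArea); print(cv2.fitEllipse(c),cv2.boundingRect(c))
print("dish",ray("w",(352.5,209),.02,i),ray("w",cv2.fitEllipse(c)[0],.02,i)); a=ray("w",(174.5,253),.05,i); print("sharp",a,ray("w",(179,241),.0325,i)); print(tgt((a[0],a[1],.15),-90))
E
```

```text
Traceback (most recent call last):
cv2.error: OpenCV(4.12.0) /io/opencv/modules/imgproc/src/shapedescr.cpp:361: error: (-201:Incorrect size of input array) There should be at least 5 points to fit the ellipse in function 'fitEllipseNoDirect'
```

```bash
python3 - <<'E'
from h import *
i=np.load("pics/w11.npy",allow_pickle=True).item()
im=cv2.imread("pics/w11.png").astype(int); 
m=((im[:,:,0]-im[:,:,2])>12).astype(np.uint8); m=cv2.morphologyEx(m,cv2.MORPH_CLOSE,np.ones((5,5))); c=max(cv2.findContours(m,0,1)[0],key=cv2.contourArea); print(cv2.fitEllipse(c),cv2.boundingRect(c))
print("dish",ray("w",(352.5,209),.02,i),ray("w",cv2.fitEllipse(c)[0],.02,i)); a=ray("w",(174.5,253),.05,i); print("sharp",a,ray("w",(179,241),.0325,i)); print(tgt((a[0],a[1],.15),-90))
E
```

```text
((353.032470703125, 218.74583435058594), (45.69730758666992, 76.87737274169922), 80.10395812988281) (314, 193, 77, 52)
dish [ 0.628  -0.2302  0.02  ] [ 0.6301 -0.2448  0.02  ]
sharp [ 0.3833 -0.2845  0.05  ] [ 0.3859 -0.275   0.0325]
(array([-2.7006, -2.3687,  2.9656]), array([-0.    ,  0.0001,  0.0549]))
```

Emit:
drive_tool --plan '[[[-0.7,-0.6,0.5,0,0,0,0],[-1.4,-1.2,1,0,0,0,0],[-2.1,-1.8,1.6,0,0,0,0],[-2.67,-2.32,2.4,0,0,0,0],[-2.67,-2.32,3,0,0,0,0],[-2.67,-2.32,3.4,0,0,0,0],[-2.67,-2.32,3.4,0,0,0,0],[-2.67,-2.32,3.4,0,0,0,0],[-2.67,-2.32,3.4,0,0,0,0],[-2.67,-2.32,3.4,0,0,0,0]]]'

```text
t: 25.9
tcp_pos: [0.3864, -0.2831, 0.1298]
eef_rot: [2.211, 2.229, 0.0]
contact_force: [1.4, 0.1, 0.4]
finger_gap: 0.0852
```

```bash
python3 - <<'E'
from h import *
i,im=snap("w12"); s=bot.get_state(); print(s["t"],s["tcp_pos"]); print(proj("w",[*s["tcp_pos"][:2],.05],i))
g=cv2.cvtColor(im,cv2.COLOR_RGB2GRAY)[140:300,180:340]; print(np.array(cv2.HoughCircles(cv2.medianBlur(g,3),cv2.HOUGH_GRADIENT,1,30,param1=80,param2=12,minRadius=18,maxRadius=40)))
m=(g<45).astype(np.uint8); n,l,st,ce=cv2.connectedComponentsWithStats(m); print([(st[k],ce[k]+[180,140]) for k in range(1,n) if st[k][4]>15])
E
```

```text
25.95 [ 0.3863 -0.283   0.1295]
[262.0451 197.318 ]
[[[ 75.5  55.5  22.1]
  [111.5 139.5  26.8]]]
[(array([66, 30,  8,  6, 28], dtype=int32), array([249.3571, 172.1786])), (array([75, 30, 23, 23, 94], dtype=int32), array([267.3723, 177.3298])), (array([57, 34,  8, 11, 22], dtype=int32), array([240.6364, 177.7273])), (array([ 72,  51,  12,  11, 100], dtype=int32), array([257.24, 196.1 ]))]
```

Sharpener hole is at (257,196), only 3 mm off in the jaw direction. Descend and grip.

Emit:
drive_tool --plan '[[[0,-0.06,0.3,0,0,0,0],[0,-0.06,0.8,0,0,0,0],[0,-0.06,1.3,0,0,0,0],[0,-0.06,1.8,0,0,0,0],[0,-0.06,2,0,0,0,0],[0,-0.06,2,0,0,0,0],[0,-0.06,2,0,0,0,0],[0,-0.06,2,0,0,0,0.3],[0,-0.06,2,0,0,0,0.5],[0,-0.06,2,0,0,0,0.6]]]'

```text
t: 26.95
tcp_pos: [0.3829, -0.2832, 0.0289]
eef_rot: [2.212, 2.229, 0.0]
contact_force: [-0.6, -0.1, 0.2]
finger_gap: 0.0442
```

Emit:
drive_tool --plan '[[[0,0,0,0,0,0,1],[0,0,0,0,0,0,1],[0,0,0,0,0,0,1],[0,0,0,0,0,0,1],[0,0,0,0,0,0,1],[0,0,0,0,0,0,1],[0,0,-0.4,0,0,0,1],[0,0,-1.2,0,0,0,1],[0,0,-2,0,0,0,1],[0,0,-2.6,0,0,0,1]]]'

```text
t: 27.95
tcp_pos: [0.3828, -0.2831, 0.1609]
eef_rot: [2.212, 2.229, 0.0]
contact_force: [1.2, 0.3, -1.0]
finger_gap: 0.0319
```

```bash
python3 - <<'E'
from h import *
s=bot.get_state(); print(s["t"],s["tcp_pos"],s["finger_gap"]); print(tgt((.628,-.13,.15),-90),tgt((.628,-.13,.03),-90))
E
```

```text
27.95 [ 0.3828 -0.2831  0.1609] 0.03191052643903758
(array([3.0245, 4.926 , 0.2211]), array([0.01  , 0.0081, 0.0544])) (array([3.0272, 4.9226, 2.6211]), array([0.01  , 0.0081, 0.0544]))
```

Emit:
drive_tool --plan '[[[0.5,0.7,0,0,0,0,1],[1,1.5,0,0,0,0,1],[1.5,2.3,0,0,0,0,1],[2,3.1,0,0,0,0,1],[2.5,3.9,0,0,0,0,1],[3.03,4.6,0,0,0,0,1],[3.03,4.92,0,0,0,0,1],[3.03,4.92,0.3,0,0,0,1],[3.03,4.92,0.9,0,0,0,1],[3.03,4.92,1.5,0,0,0,1]]]'

```text
t: 28.95
tcp_pos: [0.6268, -0.1299, 0.0817]
eef_rot: [-2.213, -2.229, 0.0]
contact_force: [0.5, 0.1, -1.9]
finger_gap: 0.0317
```

```bash
python3 - <<'E'
from h import *
i,im=snap("w13"); s=bot.get_state(); print(s["t"],s["tcp_pos"],tgt((.628,-.13,.03),-90))
p=s["tcp_pos"]
# dish rim extents in this closer picture
b=im.astype(int); m=((b[:,:,2]-b[:,:,0])>8).astype(np.uint8); n,l,st,ce=cv2.connectedComponentsWithStats(m); print([(st[k],ce[k]) for k in range(1,n) if st[k][4]>300])
E
```

```text
29.0 [ 0.6245 -0.1294  0.0758] (array([-0.0133,  0.0756,  0.9156]), array([-0.047 , -0.0112,  0.0508]))
[(array([ 212,  285,   89,   79, 3418], dtype=int32), array([248.2224, 327.6504])), (array([275, 318,  35,  41, 464], dtype=int32), array([294.9892, 344.1875]))]
```

View pics/w13.png

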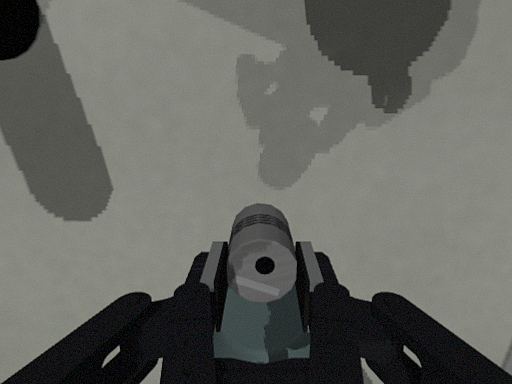

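Sharpener is held upright at the jaws, hole at (265,265), with the dish behind. Lower it.

Emit:
drive_tool --plan '[[[0,0.05,0,0,0,0,1],[0,0.05,0,0,0,0,1],[0,0.05,0.2,0,0,0,1],[0,0.05,0.4,0,0,0,1],[0,0.05,0.6,0,0,0,1],[0,0.05,0.75,0,0,0,1],[0,0.05,0.82,0,0,0,1],[0,0.05,0.86,0,0,0,1],[0,0.05,0.9,0,0,0,1],[0,0.05,0.9,0,0,0,1]]]'

```text
t: 30.0
tcp_pos: [0.6301, -0.1296, 0.0383]
eef_rot: [2.213, 2.23, 0.0]
contact_force: [0.4, 0.4, -0.9]
finger_gap: 0.0318
```

Emit:
drive_tool --plan '[[[0,-0.03,0.05,0,0,0,1],[0,-0.03,0.1,0,0,0,1],[0,-0.03,0.14,0,0,0,1],[0,-0.03,0.17,0,0,0,1],[0,-0.03,0.19,0,0,0,1],[0,-0.03,0.21,0,0,0,1],[0,-0.03,0.21,0,0,0,1],[0,-0.03,0.21,0,0,0,1],[0,-0.03,0.21,0,0,0,1],[0,-0.03,0.21,0,0,0,1]]]'

```text
t: 31.0
tcp_pos: [0.6286, -0.1297, 0.0289]
eef_rot: [2.213, 2.229, 0.0]
contact_force: [-5.9, 1.0, 10.2]
finger_gap: 0.0318
```

Landed (10 N). Release, rise and go over the cup.

Emit:
drive_tool --plan '[[[0,0,0,0,0,0,0.7],[0,0,0,0,0,0,0.4],[0,0,0,0,0,0,0],[0,0,0,0,0,0,0],[0,0,0,0,0,0,0],[0,0,-0.5,0,0,0,0],[0,0,-1.3,0,0,0,0],[0,0,-2.2,0,0,0,0],[0,0,-3,0,0,0,0],[0,0,-3.3,0,0,0,0]]]'

```text
t: 32.0
tcp_pos: [0.6295, -0.1298, 0.1976]
eef_rot: [2.21, 2.227, 0.004]
contact_force: [0.4, 0.1, -0.1]
finger_gap: 0.0856
```

Emit:
drive_tool --plan '[[[0.5,-0.7,0,0,0,0,0],[1,-1.4,0,0,0,0,0],[1.5,-2.1,0,0,0,0,0],[2,-2.8,0,0,0,0,0],[2.5,-3.5,0,0,0,0,0],[2.5,-3.5,0,0,0,0,0],[2.5,-3.5,0.2,0,0,0,0],[2.5,-3.5,0.4,0,0,0,0],[2.5,-3.5,0.4,0,0,0,0],[2.5,-3.5,0.4,0,0,0,0]]]'

```text
t: 33.0
tcp_pos: [0.4528, -0.0063, 0.1719]
eef_rot: [-2.213, -2.228, 0.002]
contact_force: [-0.1, 0.4, 0.4]
finger_gap: 0.0857
```

```bash
python3 - <<'E'
from h import *
i,im=snap("w14"); s=bot.get_state(); print(s["t"],s["tcp_pos"]); print(proj("w",[*s["tcp_pos"][:2],.05],i))
g=cv2.cvtColor(im,cv2.COLOR_RGB2GRAY); m=(g<40).astype(np.uint8); m=cv2.morphologyEx(m,cv2.MORPH_OPEN,np.ones((5,5))); n,l,st,ce=cv2.connectedComponentsWithStats(m); print([(st[k],ce[k]) for k in range(1,n) if st[k][4]>300])
for v in ((.454,-.004,.095),(.454,-.004,0)): print(proj("w",v,i))
for k in range(1,n):
    if 2000<st[k][4]<20000 and st[k][1]<200: print(st[k], [ (r,np.flatnonzero(l[r]==k)[[0,-1]]) for r in range(st[k][1]+4,st[k][1]+st[k][3],12)])
E
```

```text
33.05 [ 0.4529 -0.0063  0.1724]
[262.5588 182.2368]
[(array([ 220,  138,   85,   98, 6299], dtype=int32), array([261.816 , 188.5537])), (array([    0,   255,   512,   129, 27853], dtype=int32), array([255.7051, 345.0428]))]
[264.2708 195.7536]
[263.5515 166.7144]
[ 220  138   85   98 6299] [(142, array([246, 277])), (154, array([235, 288])), (166, array([230, 294])), (178, array([224, 300])), (190, array([220, 303])), (202, array([221, 303])), (214, array([225, 299])), (226, array([236, 289]))]
```

Cup is centred at ≈(262,195), within 2–3 mm of the TCP. Descend and grip.

Emit:
drive_tool --plan '[[[0.04,0,0.3,0,0,0,0],[0.04,0,0.8,0,0,0,0],[0.04,0,1.3,0,0,0,0],[0.04,0,1.8,0,0,0,0],[0.04,0,2.15,0,0,0,0],[0.04,0,2.15,0,0,0,0],[0.04,0,2.15,0,0,0,0],[0.04,0,2.15,0,0,0,0.2],[0.04,0,2.15,0,0,0,0.3],[0.04,0,2.15,0,0,0,0.4]]]'

```text
t: 34.05
tcp_pos: [0.4532, -0.004, 0.0666]
eef_rot: [2.212, 2.229, 0.002]
contact_force: [-1.5, -0.2, 6.0]
finger_gap: 0.0612
```

Emit:
drive_tool --plan '[[[0,0,0,0,0,0,1],[0,0,0,0,0,0,1],[0,0,0,0,0,0,1],[0,0,0,0,0,0,1],[0,0,0,0,0,0,1],[0,0,-0.4,0,0,0,1],[0,0,-1.2,0,0,0,1],[0,0,-2,0,0,0,1],[0,0,-2.6,0,0,0,1],[0,0,-2.6,0,0,0,1]]]'

```text
t: 35.05
tcp_pos: [0.454, -0.004, 0.2002]
eef_rot: [2.209, 2.226, 0.007]
contact_force: [-0.5, -0.1, -0.6]
finger_gap: 0.0611
```

```bash
python3 - <<'E'
from h import *
s=bot.get_state(); print(s["t"],s["tcp_pos"],s["finger_gap"]); print(tgt((.6285,-.051,.17),-90))
E
```

```text
35.05 [ 0.454  -0.004   0.2002] 0.061118911239372006
(array([-0.9658,  3.4791,  0.6292]), array([0.0491, 0.0033, 0.0542]))
```

Emit:
drive_tool --plan '[[[-0.2,0.7,0,0,0,0,1],[-0.4,1.5,0,0,0,0,1],[-0.6,2.3,0,0,0,0,1],[-0.8,3,0,0,0,0,1],[-0.95,3.47,0,0,0,0,1],[-0.95,3.47,0.2,0,0,0,1],[-0.95,3.47,0.7,0,0,0,1],[-0.95,3.47,1.3,0,0,0,1],[-0.95,3.47,1.8,0,0,0,1],[-0.95,3.47,2.2,0,0,0,1]]]'

```text
t: 36.05
tcp_pos: [0.6251, -0.0498, 0.0828]
eef_rot: [-2.212, -2.229, 0.002]
contact_force: [0.8, 0.1, -0.1]
finger_gap: 0.0611
```

Emit:
drive_tool --plan '[[[0,0,0,0,0,0,1],[0,0,0,0,0,0,1],[0,0,0.1,0,0,0,1],[0,0,0.2,0,0,0,1],[0,0,0.25,0,0,0,1],[0,0,0.25,0,0,0,1],[0,0,0.25,0,0,0,1],[0,0,0.25,0,0,0,1],[0,0,0.25,0,0,0,1],[0,0,0.25,0,0,0,1]]]'

```text
t: 37.05
tcp_pos: [0.6265, -0.0501, 0.0729]
eef_rot: [2.213, 2.23, 0.0]
contact_force: [0.6, 0.6, -0.3]
finger_gap: 0.0613
```

Emit:
drive_tool --plan '[[[0,0.03,0.04,0,0,0,1],[0,0.03,0.08,0,0,0,1],[0,0.03,0.1,0,0,0,1],[0,0.03,0.12,0,0,0,1],[0,0.03,0.14,0,0,0,1],[0,0.03,0.16,0,0,0,1],[0,0.03,0.17,0,0,0,1],[0,0.03,0.17,0,0,0,1],[0,0.03,0.17,0,0,0,1],[0,0.03,0.17,0,0,0,1]]]'

```text
t: 38.05
tcp_pos: [0.628, -0.0501, 0.0666]
eef_rot: [2.213, 2.229, 0.0]
contact_force: [-12.7, 1.2, 21.9]
finger_gap: 0.0613
```

Contact. Release, rise, and work out the eraser's pose from w2.

Emit:
drive_tool --plan '[[[0,0,0,0,0,0,0.7],[0,0,0,0,0,0,0.3],[0,0,0,0,0,0,0],[0,0,0,0,0,0,0],[0,0,0,0,0,0,0],[0,0,-0.5,0,0,0,0],[0,0,-1.3,0,0,0,0],[0,0,-2.2,0,0,0,0],[0,0,-3,0,0,0,0],[0,0,-3.6,0,0,0,0]]]'

```text
t: 39.05
tcp_pos: [0.6281, -0.0501, 0.2471]
eef_rot: [2.212, 2.229, 0.002]
contact_force: [0.0, -0.5, -0.5]
finger_gap: 0.0852
```

```bash
python3 - <<'E'
from h import *
i=np.load("pics/w2.npy",allow_pickle=True).item(); im=cv2.imread("pics/w2.png").astype(int)[70:140,400:495]
b,g,r=im[...,0],im[...,1],im[...,2]
m=(r-g>8)&(r>90); ys,xs=np.nonzero((r-b>15)&(r>80)); print("pink",xs.mean()+400,ys.mean()+70,len(xs))
a=ray("w",(434,101),.013,i); c=ray("w",(462,110),.013,i); p0=(a+c)/2; d=c-a; ang=np.degrees(np.arctan2(d[1],d[0])); print(p0,d,ang)
s=bot.get_state(); print(s["t"],s["tcp_pos"],s["joint_positions"])
for yaw in (-90+0,): print(tgt((p0[0],p0[1],.25),yaw))
E
```

```text
pink 439.1238348868176 102.67243675099867 751
[0.3743 0.2863 0.013 ] [0.0076 0.0252 0.    ] 73.3255490587253
39.05 [ 0.6281 -0.0501  0.2471] [-0.1201  0.0114  1.507  -0.      1.621  -0.1277]
(array([ 6.7675, -5.0248, -0.07  ]), array([0.0148, 0.002 , 0.0544]))
```

Emit:
drive_tool --plan '[[[0.7,-0.6,0,0,0,0,0],[1.4,-1.2,0,0,0,0,0],[2.1,-1.8,0,0,0,0,0],[2.8,-2.4,0,0,0,0,0],[3.5,-3,0,0,0,0,0],[4.2,-3.6,0,0,0,0.5,0],[4.9,-4.2,0,0,0,1,0],[5.6,-4.7,0,0,0,1.5,0],[6.3,-5.07,0,0,0,2.1,0],[6.73,-5.07,0,0,0,2.1,0]]]'

```text
t: 40.05
tcp_pos: [0.3699, 0.2864, 0.2447]
eef_rot: [-2.516, -1.881, -0.002]
contact_force: [0.2, -0.4, -0.7]
finger_gap: 0.0855
```

Emit:
drive_tool --plan '[[[0,0,0.5,0,0,0,0],[0,0,1.2,0,0,0,0],[0,0,1.9,0,0,0,0],[0,0,2.6,0,0,0,0],[0,0,3,0,0,0,0],[0,0,3,0,0,0,0],[0,0,3,0,0,0,0],[0,0,3,0,0,0,0],[0,0,3,0,0,0,0],[0,0,3,0,0,0,0]]]'

```text
t: 41.05
tcp_pos: [0.3722, 0.2847, 0.0952]
eef_rot: [2.515, 1.883, 0.002]
contact_force: [-0.3, -0.7, -0.4]
finger_gap: 0.085
```

```bash
python3 - <<'E'
from h import *
i,im=snap("w15"); s=bot.get_state(); print(s["t"],s["tcp_pos"],s["eef_rot"]); print(proj("w",[*s["tcp_pos"][:2],.013],i))
E
```

```text
41.1 [0.3721 0.2846 0.095 ] [2.515  1.8826 0.0017]
[262.0357 196.4035]
```

View pics/w15.png

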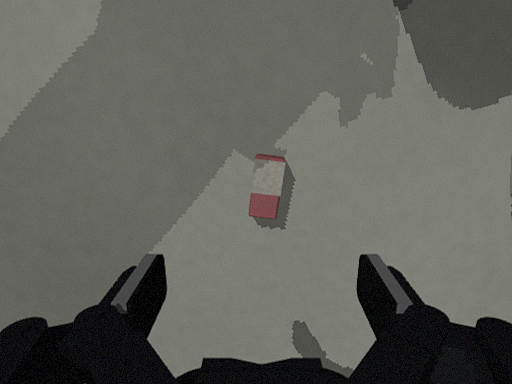

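w15 shows the eraser centre at ≈(267,189) with its long axis about 6.6° clockwise from image vertical, and the TCP projected at (262,196). Correct and grip.

Emit:
drive_tool --plan '[[[0.1,0.07,0,0,0,0.8,0],[0.1,0.07,0.2,0,0,0.8,0],[0.1,0.07,0.6,0,0,0.8,0],[0.1,0.07,1,0,0,0.8,0],[0.1,0.07,1.35,0,0,0.8,0],[0.1,0.07,1.55,0,0,0.8,0],[0.1,0.07,1.55,0,0,0.8,0],[0.1,0.07,1.55,0,0,0.8,0],[0.1,0.07,1.55,0,0,0.8,0],[0.1,0.07,1.55,0,0,0.8,0.3]]]'

```text
t: 42.1
tcp_pos: [0.377, 0.2885, 0.0176]
eef_rot: [-2.616, -1.74, -0.002]
contact_force: [0.1, 0.2, 1.0]
finger_gap: 0.0737
```

Emit:
drive_tool --plan '[[[0,0,0,0,0,0,0.5],[0,0,0,0,0,0,0.7],[0,0,0,0,0,0,1],[0,0,0,0,0,0,1],[0,0,0,0,0,0,1],[0,0,0,0,0,0,1],[0,0,-0.4,0,0,0,1],[0,0,-1.2,0,0,0,1],[0,0,-2.1,0,0,0,1],[0,0,-3,0,0,0,1]]]' --grip_force 30

```text
t: 43.1
tcp_pos: [0.3763, 0.2881, 0.1684]
eef_rot: [-2.616, -1.739, 0.001]
contact_force: [0.8, 0.9, -0.5]
finger_gap: -0.0001
```

```bash
python3 - <<'E'
from h import *
s=bot.get_state(); i,im=snap("w16"); print(s["t"],s["tcp_pos"],s["finger_gap"]); print(tgt((.629,-.232,.2),-114), tgt((.50,-.1,.25),-114))
E
```

```text
43.1 [0.3763 0.2881 0.1684] -7.508901546075073e-05
(array([-7.6705,  8.6624, -0.4865]), array([ 0.0326, -0.0512,  0.1549])) (array([-6.2271,  5.2666, -1.492 ]), array([ 0.0326, -0.0512,  0.1549]))
```

Missed (gap 0). Look.

```bash
python3 - <<'E'
from h import *
i=np.load("pics/w16.npy",allow_pickle=True).item(); im=cv2.imread("pics/w16.png").astype(int)
b,g,r=im[...,0],im[...,1],im[...,2]; m=((r-b>25)&(r>70)).astype(np.uint8); n,l,st,ce=cv2.connectedComponentsWithStats(m); print([(st[k],ce[k]) for k in range(1,n) if st[k][4]>40])
print(proj("w",(.376,.288,.013),i))
for k in range(1,n):
    if st[k][4]>40: print(ray("w",ce[k],.013,i))
E
```

```text
[(array([251, 145,  23,   5,  77], dtype=int32), array([261.8831, 147.0519])), (array([251, 176,  22,  19, 412], dtype=int32), array([261.3471, 184.9417]))]
[261.6214 172.7441]
[0.3859 0.3109 0.013 ]
[0.371  0.2768 0.013 ]
```

View pics/w16.png

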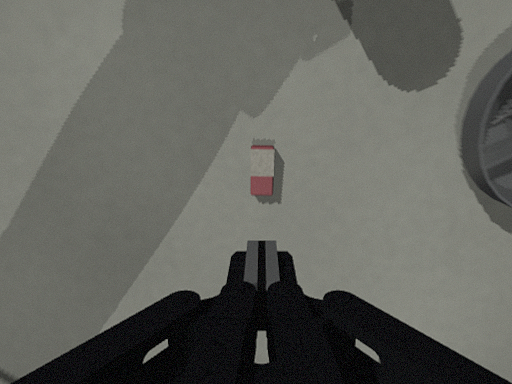

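The eraser is still in place and aligned (centre (262,171), TCP (262,173)). I simply lifted before the fingers had closed. Retry with a full second to close; that was my last picture view, so I'll check by numbers from here.

Emit:
drive_tool --plan '[[[0.02,0,0,0,0,0,0.4],[0.02,0,0,0,0,0,0.4],[0.02,0,0.4,0,0,0,0.4],[0.02,0,1.1,0,0,0,0.4],[0.02,0,1.8,0,0,0,0.4],[0.02,0,2.4,0,0,0,0.4],[0.02,0,2.8,0,0,0,0.4],[0.02,0,3.03,0,0,0,0.4],[0.02,0,3.03,0,0,0,0.4],[0.02,0,3.03,0,0,0,0.4]]]'

```text
t: 44.15
tcp_pos: [0.3771, 0.2893, 0.0156]
eef_rot: [2.616, 1.739, -0.0]
contact_force: [0.3, -0.4, 1.9]
finger_gap: 0.0515
```

Emit:
drive_tool --plan '[[[0,0,0,0,0,0,0.5],[0,0,0,0,0,0,0.7],[0,0,0,0,0,0,1],[0,0,0,0,0,0,1],[0,0,0,0,0,0,1],[0,0,0,0,0,0,1],[0,0,0,0,0,0,1],[0,0,0,0,0,0,1],[0,0,0,0,0,0,1],[0,0,0,0,0,0,1]]]' --grip_force 30

```text
t: 45.15
tcp_pos: [0.377, 0.2892, 0.0153]
eef_rot: [-2.616, -1.739, 0.0]
contact_force: [0.1, -0.2, 0.1]
finger_gap: -0.0
```

Gap 0 again. Raise and locate the eraser by mask.

Emit:
drive_tool --plan '[[[0,0,-0.5,0,0,0,1],[0,0,-1,0,0,0,0.7],[0,0,-1.6,0,0,0,0.4],[0,0,-1.6,0,0,0,0],[0,0,-1.6,0,0,0,0],[0,0,-1.6,0,0,0,0],[0,0,-1.6,0,0,0,0],[0,0,-1.6,0,0,0,0],[0,0,-1.6,0,0,0,0],[0,0,-1.6,0,0,0,0]]]'

```text
t: 46.15
tcp_pos: [0.377, 0.2892, 0.0951]
eef_rot: [-2.616, -1.739, 0.001]
contact_force: [-0.1, 0.3, -0.4]
finger_gap: 0.0856
```

```bash
cat > er.py <<'E'
from h import *
import sys
def eraser(name):
    i,im=snap(name); s=bot.get_state(); print(s["t"],s["tcp_pos"],s["finger_gap"]); b=im.astype(int); r,g,bl=b[...,0],b[...,1],b[...,2]
    m=((r-bl>25)&(r>70)).astype(np.uint8); m[:, :150]=0; n,l,st,ce=cv2.connectedComponentsWithStats(m)
    for k in range(1,n):
        if st[k][4]>40:
            ys,xs=np.nonzero(l==k); q=cv2.minAreaRect(np.c_[xs,ys].astype(np.float32)); print(st[k],q,"mean rgb",b[l==k].mean(0),"z13",ray("w",q[0],.013,i))
    print("tcp",proj("w",[*s["tcp_pos"][:2],.013],i),proj("w",[*s["tcp_pos"][:2],0],i)); return i,im
if __name__=="__main__":
    i,im=eraser(sys.argv[1])
    # ascii map of the white sleeve / pink neighbourhood
    u=proj("w",[*bot.get_state()["tcp_pos"][:2],.013],i).astype(int); c=im[u[1]-60:u[1]+64:5,u[0]-40:u[0]+60:4].astype(int)
    for row in c: print("".join("P" if p[0]-p[2]>25 else "W" if p[0]-p[2]>8 and p.sum()>330 else "#" if p.sum()<150 else "." if p.sum()<300 else " " for p in row))
E
python3 er.py w17
```

```text
46.2 [0.377  0.2892 0.0951] 0.08547650835151252
[248 162  29   6 154] ((262.0, 164.5), (28.0, 5.0), 0.0) mean rgb [106.4286  63.9091  66.2338] z13 [0.3863 0.3116 0.013 ]
[247 201  29  24 644] ((261.0, 212.5), (23.0, 28.0), 90.0) mean rgb [121.264   73.6568  76.2593] z13 [0.3711 0.2774 0.013 ]
tcp [262.1647 196.105 ] [262.1072 191.0089]
  ... .   . .      WW  WW
    .        W  W     W W
 . .         WW    W     
  .       WW     W  W    
.           .   W W     W
   W W ..... .  WW       
       PPPPPPP. WW       
  W W   WWWWWW..    W   W
 WW W WWWWWWWW.. W  W W  
       WWWWWWW...       W
  WW   WWWWWWW...W       
  W   WWWWWWWW...  W    W
 W  W  WWWWWWW...     W  
W WWW  PPPPW W...W       
       PPPPPPP... W      
  WW  WPPPPPPP...  W W  W
 W     PPPPPPP...        
      WPPPPPPP..   W    W
        ........W   WW   
 W       .......         
     W   W               
W    W  W                
    W    W     W    W    
   W       W    W  W     
     W W    W
```

The eraser sits centred, aligned and flat under the jaws, so the pads closed over it: the effective pad edge is higher than the quoted tip. I'll go down part-closed, until contact with the desk, then close.

Emit:
drive_tool --plan '[[[0,0,0,0,0,0,0.6],[0,0,0.3,0,0,0,0.6],[0,0,0.7,0,0,0,0.6],[0,0,1.1,0,0,0,0.6],[0,0,1.4,0,0,0,0.6],[0,0,1.56,0,0,0,0.6],[0,0,1.56,0,0,0,0.6],[0,0,1.56,0,0,0,0.6],[0,0,1.6,0,0,0,0.6],[0,0,1.6,0,0,0,0.6]]]'

```text
t: 47.2
tcp_pos: [0.3773, 0.2894, 0.0157]
eef_rot: [2.616, 1.739, 0.001]
contact_force: [-0.3, 0.5, -1.1]
finger_gap: 0.0343
```

Emit:
drive_tool --plan '[[[0,0,0.02,0,0,0,0.6],[0,0,0.04,0,0,0,0.6],[0,0,0.06,0,0,0,0.6],[0,0,0.06,0,0,0,0.6],[0,0,0.06,0,0,0,0.6],[0,0,0.06,0,0,0,0.6],[0,0,0.06,0,0,0,0.6],[0,0,0.06,0,0,0,0.6],[0,0,0.06,0,0,0,0.6],[0,0,0.06,0,0,0,0.6]]]'

```text
t: 48.2
tcp_pos: [0.377, 0.2892, 0.0123]
eef_rot: [-2.616, -1.739, -0.0]
contact_force: [0.3, -0.7, -0.9]
finger_gap: 0.0343
```

Emit:
drive_tool --plan '[[[0,0,0.02,0,0,0,0.6],[0,0,0.04,0,0,0,0.6],[0,0,0.06,0,0,0,0.6],[0,0,0.08,0,0,0,0.6],[0,0,0.08,0,0,0,0.6],[0,0,0.08,0,0,0,0.6],[0,0,0.08,0,0,0,0.6],[0,0,0.08,0,0,0,0.6],[0,0,0.08,0,0,0,0.6],[0,0,0.08,0,0,0,0.6]]]'

```text
t: 49.2
tcp_pos: [0.377, 0.2892, 0.0083]
eef_rot: [2.616, 1.739, -0.0]
contact_force: [-0.3, -1.0, 0.5]
finger_gap: 0.0341
```

Emit:
drive_tool --plan '[[[0,0,0,0,0,0,0.65],[0,0,0,0,0,0,0.7],[0,0,0,0,0,0,0.74],[0,0,0,0,0,0,0.78],[0,0,0,0,0,0,0.8],[0,0,0,0,0,0,0.8],[0,0,0,0,0,0,0.8],[0,0,0,0,0,0,0.8],[0,0,0,0,0,0,0.8],[0,0,0,0,0,0,0.8]]]' --grip_force 25

```text
t: 50.2
tcp_pos: [0.377, 0.2892, 0.0083]
eef_rot: [-2.616, -1.739, 0.0]
contact_force: [0.3, -0.8, 0.5]
finger_gap: 0.0172
```

```bash
python3 - <<'E'
from er import *
i,im=eraser("w18")
c=im[170:384:6,180:344:3].astype(int)
for row in c: print("".join("P" if p[0]-p[2]>25 else "#" if p.sum()<110 else "o" if p.sum()<230 else "." if p.sum()<300 else " " for p in row))
t=bot.snapshot("side"); b=t.astype(int); m=(b[...,0]-b[...,2]>25)&(b[...,0]>100); m[:, :150]=0; m[230:]=0; m[:,230:]=0; ys,xs=np.nonzero(m); print("side pink",xs.mean(),ys.mean(),len(xs),"tcp",proj("side",bot.get_state()["tcp_pos"]),proj("side",(.377,.2892,.0065)))
E
```

```text
50.25 [0.377  0.2892 0.0082] 0.017040607186250986
[240 197  44  12 447] ((261.601806640625, 202.83619689941406), (43.01118850708008, 10.69032096862793), 1.5911402702331543) mean rgb [113.2528  68.0022  70.6242] z13 [0.3861 0.3124 0.013 ]
[ 244  257   36   33 1002] ((261.5, 273.0), (32.0, 35.0), 90.0) mean rgb [94.7146 56.7824 59.0938] z13 [0.3713 0.2771 0.013 ]
tcp [262.7277 249.6883] [262.5996 238.5195]
                                                       
                                                       
                                                       
                                                       
                                                       
                     PPPPPPPPPPPPPP                    
                    PPPPPPPPPPPPPPPoo                  
                                    oo                 
                                    oooo               
                                    ooooo              
                                   oooo..              
                                   ooo...              
                 ...
[... 705 characters left out ...]
##
####################.              ####################
####################               #o##################
##################                 ..##################
##################                 ..##################
##################                o..##################
##################                ...##################
##################                ...##################
########################.     .o#######################
#######################################################
#######################################################
#######################################################
side pink 185.0 192.42222222222222 45 tcp [185.1098 190.4651] [185.1594 190.8581]
```

```bash
python3 - <<'E'
from h import *
s=bot.get_state(); Rc=R.from_rotvec(s["eef_rot"]).as_matrix(); p=s["tcp_pos"]; i=bot.camera_info("wrist")
for g in (0,.0085,.0428):
  for x in (.011,0,):
    print(g,x,[(round(1e3*z),*proj("w",p+Rc@[x,g,z],i).round(0)) for z in np.arange(-.03,.02,.0075)])
E
```

```text
0 0.011 [(-30, np.float64(263.0), np.float64(254.0)), (-22, np.float64(263.0), np.float64(246.0)), (-15, np.float64(263.0), np.float64(239.0)), (-8, np.float64(263.0), np.float64(232.0)), (0, np.float64(263.0), np.float64(226.0)), (8, np.float64(263.0), np.float64(220.0)), (15, np.float64(263.0), np.float64(215.0))]
0 0 [(-30, np.float64(263.0), np.float64(277.0)), (-22, np.float64(263.0), np.float64(268.0)), (-15, np.float64(263.0), np.float64(260.0)), (-8, np.float64(263.0), np.float64(252.0)), (0, np.float64(263.0), np.float64(245.0)), (8, np.float64(263.0), np.float64(239.0)), (15, np.float64(263.0), np.float64(233.0))]
0.0085 0.011 [(-30, np.float64(283.0), np.float64(254.0)), (-22, np.float64(282.0), np.float64(246.0)), (-15, np.float64(281.0), np.float64(239.0)), (-8, np.float64(280.0), np.float64(232.0)), (0, np.float64(280.0), np.float64(226.0)), (8, np.float64(279.0), np.float64(220.0)), (15, np.float64(278.0), np.float64(215.0))]
0.0085 0 [(-30, np.float64(283.0), np.float64(277.0)), (-22, np.float64(282.0), np.float64(268.0)), (-15, np.float64(281.0), np.float64(260.0)), (-8, np.float64(280.0), np.float64(252.0)), (0, np.float64(279.0), np.float64(245.0)), (8, np.float64(278.0), np.float64(239.0)), (15, np.float64(278.0), np.float64(233.0))]
0.0428 0.011 [(-30, np.float64(365.0), np.float64(254.0)), (-22, np.float64(360.0), np.float64(246.0)), (-15, np.float64(355.0), np.float64(238.0)), (-8, np.float64(351.0), np.float64(232.0)), (0, np.float64(347.0), np.float64(226.0)), (8, np.float64(344.0), np.float64(220.0)), (15, np.float64(340.0), np.float64(215.0))]
0.0428 0 [(-30, np.float64(363.0), np.float64(277.0)), (-22, np.float64(358.0), np.float64(268.0)), (-15, np.float64(353.0), np.float64(260.0)), (-8, np.float64(349.0), np.float64(252.0)), (0, np.float64(346.0), np.float64(245.0)), (8, np.float64(342.0), np.float64(239.0)), (15, np.float64(339.0), np.float64(233.0))]
```

The picture geometry says the fingertips are about 15 mm *behind* the reported TCP, not 14 mm ahead. That also explains the small-tier miss and the lack of desk contact. So I need to go ~20 mm lower, feeling for contact.

Emit:
drive_tool --plan '[[[0,0,0,0,0,0,0.6],[0,0,0,0,0,0,0.6],[0,0,0,0,0,0,0.6],[0,0,0.06,0,0,0,0.6],[0,0,0.12,0,0,0,0.6],[0,0,0.18,0,0,0,0.6],[0,0,0.24,0,0,0,0.6],[0,0,0.28,0,0,0,0.6],[0,0,0.3,0,0,0,0.6],[0,0,0.3,0,0,0,0.6]]]'

```text
t: 51.3
tcp_pos: [0.377, 0.2892, -0.0069]
eef_rot: [-2.616, -1.739, 0.0]
contact_force: [0.3, -0.3, 0.5]
finger_gap: 0.0343
```

Emit:
drive_tool --plan '[[[0,0,0,0,0,0,0.65],[0,0,0,0,0,0,0.7],[0,0,0,0,0,0,0.74],[0,0,0,0,0,0,0.8],[0,0,0,0,0,0,0.85],[0,0,0,0,0,0,0.85],[0,0,0,0,0,0,0.85],[0,0,0,0,0,0,0.85],[0,0,0,0,0,0,0.85],[0,0,0,0,0,0,0.85]]]'

```text
t: 52.3
tcp_pos: [0.3772, 0.2893, -0.0065]
eef_rot: [-2.616, -1.739, -0.001]
contact_force: [-0.7, 0.0, 5.2]
finger_gap: 0.0213
```

Gripped (21 mm). Firm up and lift.

Emit:
drive_tool --plan '[[[0,0,0,0,0,0,1],[0,0,0,0,0,0,1],[0,0,0,0,0,0,1],[0,0,-0.2,0,0,0,1],[0,0,-0.6,0,0,0,1],[0,0,-1.2,0,0,0,1],[0,0,-2,0,0,0,1],[0,0,-3,0,0,0,1],[0,0,-3.8,0,0,0,1],[0,0,-4.2,0,0,0,1]]]' --grip_force 30

```text
t: 53.3
tcp_pos: [0.3774, 0.2895, 0.2078]
eef_rot: [-2.616, -1.739, -0.007]
contact_force: [-0.1, -0.4, -0.1]
finger_gap: 0.0207
```

```bash
python3 - <<'E'
from er import *
i,im=eraser("w19"); s=bot.get_state(); Rc=R.from_rotvec(s["eef_rot"]).as_matrix(); print(proj("w",s["tcp_pos"]+Rc@[0,0,-.015],i))
c=im[150:330:6,180:344:3].astype(int)
for row in c: print("".join("P" if p[0]-p[2]>25 else "#" if p.sum()<110 else "o" if p.sum()<230 else "." if p.sum()<300 else " " for p in row))
print(s["joint_positions"],tgt((.628,-.231,.25),-114))
E
```

```text
53.35 [0.3779 0.2898 0.2097] 0.02090840059631238
[238 208  48  12 547] ((261.5, 213.5), (11.0, 47.0), 90.0) mean rgb [107.0585  63.011   65.7148] z13 [0.3557 0.2373 0.013 ]
[265 273  19  34 342] ((274.7205810546875, 289.3676452636719), (34.129940032958984, 17.026622772216797), 85.60128784179688) mean rgb [96.1228 55.9766 58.6287] z13 [0.3324 0.1398 0.013 ]
tcp [261.5767 164.0361] [261.5256 161.5506]
[263.4554 260.8396]
                                                       
                                                       
                                                       
                                                       
                                                       
                                                       
                                                       
                                                       
                                                       
                                                       
                    PPPPPPPPPPPPPPP                    
                    PPPPPPPPPPPPPPPP                   
     
[... 425 characters left out ...]
oooo####.        
        #####o...###oooooooo       ###ooo.#####        
       #####ooo..###oPoooPPPPPPPPPP###ooo.o#####       
       ######oo.o###PoPooooooooPPPP####..o######o      
    ############o###oPPPooooPoooPPP####o###########    
   .################oooPooPooooPoPP################o   
###################oPooooooPPooPPPP ###################
###################..oooooo#P#PPPP. ###################
###################                 ###################
###################                 ###################
##################o                 o##################
[ 0.6007 -0.3301  1.8689  0.      1.5964  0.998 ] (array([-7.6648,  8.6461, -0.8184]), array([ 0.0243, -0.039 ,  0.1546]))
```

Held level. Carry to the dish.

Emit:
drive_tool --plan '[[[-0.4,0.45,-0.4,0,0,0,1],[-1,1.15,-0.8,0,0,0,1],[-1.6,1.8,-0.8,0,0,0,1],[-2.2,2.5,-0.8,0,0,0,1],[-2.8,3.2,-0.8,0,0,0,1],[-3.4,3.85,-0.8,0,0,0,1],[-4,4.5,-0.8,0,0,0,1],[-4.6,5.2,-0.8,0,0,0,1],[-5.2,5.9,-0.8,0,0,0,1],[-5.7,6.45,-0.8,0,0,0,1]]]'

```text
t: 54.35
tcp_pos: [0.5645, -0.1007, 0.2432]
eef_rot: [-2.617, -1.738, 0.0]
contact_force: [1.1, -0.0, -0.0]
finger_gap: 0.0208
```

```bash
python3 - <<'E'
from h import *
s=bot.get_state(); print(s["t"],s["tcp_pos"],s["finger_gap"],tgt((.628,-.231,.25),-113))
E
```

```text
54.35 [ 0.5645 -0.1007  0.2432] 0.020767399053220607 (array([-1.91  ,  2.1801, -0.1367]), array([-0.0022,  0.0009,  0.0232]))
```

Emit:
drive_tool --plan '[[[-0.5,0.55,0,0,0,0,1],[-1,1.1,0,0,0,0,1],[-1.5,1.65,0,0,0,0,1],[-1.91,2.18,0,0,0,0,1],[-1.91,2.18,0,0,0,0,1],[-1.91,2.18,0.4,0,0,0,1],[-1.91,2.18,1.1,0,0,0,1],[-1.91,2.18,1.8,0,0,0,1],[-1.91,2.18,2.4,0,0,0,1],[-1.91,2.18,2.8,0,0,0,1]]]'

```text
t: 55.35
tcp_pos: [0.6266, -0.2277, 0.1008]
eef_rot: [-2.614, -1.738, 0.002]
contact_force: [0.7, -0.1, -0.2]
finger_gap: 0.0213
```

```bash
python3 - <<'E'
from h import *
i,im=snap("w20"); s=bot.get_state(); print(s["t"],s["tcp_pos"],tgt((.628,-.231,.0),-113))
for k,v in (("sharp top",(.6285,-.13,.05)),("dish near rim",(.628,-.177,.02)),("dish L",(.573,-.232,.02)),("dish R",(.683,-.232,.02))): print(k,proj("w",v,i))
c=im[60:300:8,60:460:6].astype(int)
for row in c: print("".join("P" if p[0]-p[2]>25 else "#" if p.sum()<110 else "G" if p[2]-p[0]>6 else "o" if p.sum()<230 else "." if p.sum()<300 else " " for p in row))
E
```

```text
55.4 [ 0.6257 -0.2273  0.0979] (array([-0.0501,  0.0815,  1.957 ]), array([-0.0417, -0.    ,  0.0318]))
sharp top [200.5772  63.9343]
dish near rim [236.5801 133.0644]
dish L [200.5752 227.0463]
dish R [335.6726 173.6115]
                   .ooo##ooooooooooooooo                           
                   ...o##oo.oo.ooooooo..                           
                   .........o#ooooooooooo                          
                    .      .oooooooooooooo                         
                     o.....ooooooooooooooo                         
                         ...o.ooooooooooo.                         
                          .....oooooooooo.                         
                           ...ooooooooooo.                         
                            ooooooooooooo                          
                             oo#o###GGGo                           
                            GGoGG######GGG                         
                          GGoGGGGGG#GGGGGGG                        
                         GGoGGGGGGGGGGGGGGGG                  
[... 448 characters left out ...]
PPPPGGGGGGGG..                   
                       GGGGGGG    P   GGGGGGGG..                   
                        GGGGGG        GGGGGGG...                   
                         GGGGG        GGGGGG...                    
                          GG..        o.GGG....                    
                          #..#.       #..#...                      
                         ##..#o.      #..##                        
                        ###..#. ..    #..###                       
                        ##G..#PPPPPPPP#o..##                       
                       #####o#PPPPPPPP#oo####   ....               
              o###    ########PPPPPPPP########  ..###o
```

The dish rim in this view (columns 198–336, top row ≈132) agrees with the dish at (0.628,-0.232). Lower, then creep to contact.

Emit:
drive_tool --plan '[[[-0.03,0.05,0.3,0,0,0,1],[-0.03,0.05,0.7,0,0,0,1],[-0.03,0.05,1.1,0,0,0,1],[-0.03,0.05,1.5,0,0,0,1],[-0.03,0.05,1.75,0,0,0,1],[-0.03,0.05,1.85,0,0,0,1],[-0.03,0.05,1.85,0,0,0,1],[-0.03,0.05,1.85,0,0,0,1],[-0.03,0.05,1.85,0,0,0,1],[-0.03,0.05,1.85,0,0,0,1]]]'

```text
t: 56.4
tcp_pos: [0.6298, -0.2311, 0.0116]
eef_rot: [2.615, 1.739, 0.001]
contact_force: [-0.1, 1.0, 0.4]
finger_gap: 0.0209
```

Emit:
drive_tool --plan '[[[0,0,0.05,0,0,0,1],[0,0,0.1,0,0,0,1],[0,0,0.14,0,0,0,1],[0,0,0.18,0,0,0,1],[0,0,0.21,0,0,0,1],[0,0,0.23,0,0,0,1],[0,0,0.25,0,0,0,1],[0,0,0.25,0,0,0,1],[0,0,0.25,0,0,0,1],[0,0,0.25,0,0,0,1]]]'

```text
t: 57.4
tcp_pos: [0.6294, -0.231, -0.0014]
eef_rot: [2.616, 1.739, 0.0]
contact_force: [-4.0, 0.8, 5.5]
finger_gap: 0.0212
```

Contact exactly at the expected height. Part-open, then lift.

Emit:
drive_tool --plan '[[[0,0,0,0,0,0,0.7],[0,0,0,0,0,0,0.6],[0,0,0,0,0,0,0.6],[0,0,0,0,0,0,0.6],[0,0,-0.3,0,0,0,0.6],[0,0,-0.9,0,0,0,0.6],[0,0,-1.7,0,0,0,0.6],[0,0,-2.6,0,0,0,0.6],[0,0,-3.5,0,0,0,0.6],[0,0,-4.4,0,0,0,0.6]]]'

```text
t: 58.4
tcp_pos: [0.629, -0.2308, 0.2216]
eef_rot: [2.615, 1.739, 0.001]
contact_force: [0.2, -0.3, -0.1]
finger_gap: 0.034
```

Emit:
drive_tool --plan '[[[0,0,-0.8,0,0,0,0.6],[0.6,-0.2,-1.5,0,0,0,0.6],[1.2,-0.6,-1.5,0,0,0,0.6],[1.2,-0.6,-1.5,0,0,0,0.6],[1.2,-0.6,-1.5,0,0,0,0.6],[1.2,-0.6,-1.5,0,0,0,0.6],[1.2,-0.6,-1.5,0,0,0,0.6],[1.2,-0.6,-1.5,0,0,0,0.6],[1.2,-0.6,-1.5,0,0,0,0.6],[1.2,-0.6,-1.5,0,0,0,0.6]]]'

```text
t: 59.4
tcp_pos: [0.6249, -0.1643, 0.2931]
eef_rot: [-2.616, -1.739, 0.0]
contact_force: [-0.1, 0.3, 0.8]
finger_gap: 0.034
```

```bash
python3 - <<'E'
from h import *
i,im=snap("w21"); s=bot.get_state(); print(s["t"],s["tcp_pos"],s["finger_gap"])
for k,v in (("sharp top",(.6285,-.13,.05)),("sharp bot",(.6285,-.13,0)),("cup top",(.628,-.05,.095)),("cup bot",(.628,-.05,0)),("dish",(.628,-.232,.02)),("er",(.629,-.231,.018))): print(k,proj("w",v,i))
c=im[0:384:7,100:430:5].astype(int)
for k,row in enumerate(c): print("%3d "%(7*k)+"".join("P" if p[0]-p[2]>25 else "#" if p.sum()<100 else "G" if p[2]-p[0]>6 else "o" if p.sum()<230 else "." if p.sum()<300 else " " for p in row))
E
```

```text
59.45 [ 0.625  -0.1642  0.2931] 0.034084219072504945
sharp top [253.2927 127.7239]
sharp bot [254.1255 123.5042]
cup top [219.984   57.5233]
cup bot [228.8727  64.2973]
dish [282.9781 195.4374]
er [283.2958 194.0741]
  0                         ooooooooooo....oo    .                    
  7                          ooooooooo.....oo                         
 14                           ooooooo......o                          
 21                            oooooo....o.o                          
 28                      ######.ooooo.o....o.                         
 35                     ######### oo.........                         
 42                    ###########       ....                         
 49                   ############o       ..                         .
 56                   #############                                   
 63                   #############.                                  
 70                    ############..                                 
 77                    ############...                                
 84                     .######
[... 2321 characters left out ...]
###################.                #########################
322 ########################PP.          o############################
329 ########################PP..     #########o#######################
336 ######################PPPP..o##########oooo################o######
343 ######################oPPP..o######oooo.ooo#######################
350 ##o.###################PPP...##oooooooooooo###################.###
357 #.o#########o##########PPPo..oooooooooGoooo###############o####.o#
364 .########## ######################################### o#########o#
371 ##########..#########################################   ##########
378 #########...#########################################    #########
```

The row matches prediction: dish centre ≈(285,196), eraser in the middle (285,193), sharpener hole ≈(253,126), cup top ≈(220,58). Last numeric check: caddy stack silhouette in the side camera.

```bash
python3 - <<'E'
from h import *
t=bot.snapshot("side"); cv2.imwrite("pics/s22.png",t[:,:,::-1])
x,y=.6357,.2298
for k,z in (("dome",.237),("small rim",.187),("small under",.167),("wide rim",.105),("wide under",.085),("base",.041)): print(k,proj("side",(x,y,z)).round(1),"half width",[round(330*0+abs(proj("side",(x+.0824*r,y-.05665*r,z))[0]-proj("side",(x,y,z))[0])*10,1) for r in (.047,)])
c=t[95:190,215:290].astype(int)
for k,row in enumerate(c[::2]): print("%3d "%(95+2*k)+"".join("#" if p.sum()<110 else "B" if p[2]-p[0]>30 else "o" if p.sum()<330 else "." if p.sum()<450 else " " for p in row))
E
```

```text
dome [249.3 122.9] half width [np.float64(12.8)]
small rim [249.6 135.6] half width [np.float64(12.5)]
small under [249.7 140.5] half width [np.float64(12.4)]
wide rim [250.1 155.3] half width [np.float64(12.1)]
wide under [250.2 159.9] half width [np.float64(12.0)]
base [250.4 169.8] half width [np.float64(11.8)]
 95 ...............BBBBBBBBBBBBBBBBBBBBBBBBBBBBBBBBBBBBBBBBBBBBBBBBBBBBBBBBBBBB
 97 ...............BBBBBBBBBBBBBBBBBBBBBBBBBBBBBBBBBBBBBBBBBBBBBBBBBBBBBBBBBBBB
 99 ...............BBBBBBBBBBBBBBBBBBBBBBBBBBBBBBBBBBBBBBBBBBBBBBBBBBBBBBBBBBBB
101 ...............BBBBBBBBBBBBBBBBBBBBBBBBBBBBBBBBBBBBBBBBBBBBBBBBBBBBBBBBBBBB
103 ...............BBBBBBBBBBBBBBBBBBBBBBBBBBBBBBBBBBBBBBBBBBBBBBBBBBBBBBBBBBBB
105 ...............oBBBBBBBBBBBBBBBBBBBBBBBBBBBBBBBBBBBBBBBBBBBBBBBBBBBBBBBBBBB
107  ..............oBBBBBBBBBBBBBBBBBBBBBBBBBBBBBBBBBBBBBBBBBBBBBBBBBBBBBBBBBBB
109 ................BBBBBBBBBBBBBBBBBBBBBBBBBBBBBBBBBBBBBBBBBBBBBBBBBBBBBBBBBBB
111 ................BBBBBBBBBBBBBBBBBBBBBBBBBBBBBBBBBBBBBBBBBBBBBBBBBBBBBBBBBBB
113 ................BBBBBBBBBBBBBBBBBBBBBBBBBBBBBBBBBBBBBBBBBBBB
[... 2355 characters left out ...]
 .ooooooooo....ooooooooooooooooooooo..oo.                   
175 ............    ...oooo..ooooooooooooooooooooooooooooooo.                  
177 ........         .oo.ooooooooooooooooooooooooooooooooooooo...              
179                  .ooooooooooooooooooooooooooooooooooooooo.ooo...           
181                   .ooooooooooooooooooooooooooooooooooooooo.oo.o...         
183                     .ooooooooooooooooooooooooooooooooo..............       
185                      ..oooooooooooooooooooooooooooo........................
187                        ....oooooooooooooooooooooo.oo....................ooo
189                             ...o..oooo.o..oo..oooooo.o...............ooo###
```

Stack is upright and concentric (dome top at row ≈123, predicted 122.9; rims share one axis near column 250). Hand in.

```bash
python3 -c "
from bench import bot
print(bot.job_done(), bot.get_state()['t'])"
```

```text
the job is handed in; nothing more can be done
the job is handed in; nothing more can be done
```

I finished the job and handed it in at about 60 s of the 144 s allowed; handing in gives no verdict.

**What I did:** I rebuilt the caddy with the wide tier on the base and the small tier on top. The sharpener and cup stand in line with the dish on the caddy side, and the eraser lies in the dish.

**Last checks:**
- **Tiers:** each met resistance within about 1 mm of the expected seated height (12 N and 7 N). In the side camera the stack's top is at row 123, predicted 122.9, and its rims share one axis.
- **Row:** the sharpener is about 102 mm from the dish centre and the cup about 80 mm from the sharpener. Both are within a few millimetres of the line along y, going by the tool position at release. The wrist picture agrees.
- **Eraser:** it touched the dish floor at the expected height and shows in the middle of the dish. I did not measure its tilt separately.

**What went wrong or disagreed:**
- **Missed grasps:** I missed the small tier once, tipping it briefly before it settled upright, and the eraser several times. The fingertips turned out to be about 15 mm behind the reported TCP instead of 14 mm ahead. Gripping lower fixed the eraser.
- **Cameras:** the top camera differed from the wrist camera by up to about 15 mm, so I relied on the wrist camera.
- **Not re-measured:** I did not measure the mug, stapler or notes again at the end, but no move went near them. I had used all 16 picture views, so the final checks read pixel values without viewing the pictures.

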